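Chock a row of sample canisters in the cooler tray

TASK

Take the sample canister out of the sloping rack and lay it on its side in the grey tray, parallel to the two already lying there, at the open end of their row. Then put the black chock on the tray with its sloping face under the last canister, about midway along it, and close everything up so that the row sits snug, end wall to chock, with no canister free to roll. Leave all the other things on the bench as they stand.

Things in the scene. Friction and masses are not known exactly. Their poses are not given: they have to be found in the camera images.
- tray: Grey tray, fixed: floor 180 (x) x 280 (y), its surface 4 above the origin. End wall 40 high at the -y end, inner face at y = -130. Rims 12 high along both x edges (inner faces at x = +-87). The +y end is open. Origin: centre of the underside, on the bench; x along the lying canisters, y along the row away from the end wall.
- can_stop: Transport canister: white plastic cylinder 46 dia x 120 long with a grey ribbed cap (43 dia, 20 long) at its +x end, 0.28 kg, rolls easily. Origin on its axis at mid-length; x along its axis to the cap. Lies in the tray nearest to the end wall, at most about 6 from it.
- can_mid: Transport canister: white plastic cylinder 46 dia x 120 long with a grey ribbed cap (43 dia, 20 long) at its +x end, 0.28 kg, rolls easily. Origin on its axis at mid-length; x along its axis to the cap. Lies in the tray beside can_stop, on its +y side, with a gap of 1 to 12.
- can_rack: Transport canister: white plastic cylinder 46 dia x 120 long with a grey ribbed cap (43 dia, 20 long) at its +x end, 0.28 kg, rolls easily. Origin on its axis at mid-length; x along its axis to the cap. Starts in the rack, axis sloping 32 degrees, cap end up and away from the robot; its middle is 105 above the bench.
- rack: Aluminium sloping rack, fixed: a V trough 125 long x 42 wide, 32 degrees from level, rising towards its +x (away from the robot). The canister rests in it on its lower side and against a small plate at the low end; its flanks and top stand free. Foot 170 (x) x 70 (y) x 6 high. Origin: centre of the foot's underside; the canister's middle lies 105 above it.
- chock: Loose black rubber chock 90 (x) x 70 (y), 0.22 kg, on the bench. Its -y side slopes at 55 degrees from a toe 3 high at y = -35 to a flat deck 26 high (y = -19 to 35). On the deck an upright grip rib 60 (x) x 16 (y = 9 to 25), top 71 above the underside. Origin: centre of underside. With the slope touching a canister on the same floor, the toe is 14 from its axis, seen from above.
- chock_toe (a point): Middle of the chock's toe edge, 35 from the origin on its -y side, 3 above the underside.
- jar: Bystander, loose, to be left alone: amber glass jar, 56 dia x 75 high (mm). Origin: centre of its underside.
- tape_roll: Bystander, loose, to be left alone: roll of paper tape lying flat, 70 dia x 24 high (mm). Origin: centre of its underside.
- carton: Bystander, loose, to be left alone: white paper carton 70 x 120 x 50 high (mm). Origin: centre of its underside.
- beaker: Bystander, loose, to be left alone: clear plastic beaker, 70 dia x 80 high (mm). Origin: centre of its underside.
- wash_bottle: Bystander, loose, to be left alone: white plastic bottle, 64 dia x 120 high (mm). Origin: centre of its underside.
- cold_pack: Bystander, loose, to be left alone: blue cold pack lying flat, 100 x 70 x 22 high (mm). Origin: centre of its underside.
Mind the look-alikes: they are no part of the job. Leave any brown or green look-alike of the can_mid alone.

How it is judged:
By the outcome, as a careful person would: the job done as asked, in the order asked, and still so for the second after the job is handed in, with the robot touching nothing.
It also fails if it takes over 67 s, if anything falls off the work surface, if the arm or the gripper's body presses on something with over 40 N, if the wrist force passes 120 N, or if a joint passes its speed limit or range.

ROBOT

A 7-joint arm with a two-finger parallel gripper is mounted at the origin on the work surface. World frame = base frame: x ahead of the robot, y to its left, z up, the work surface at z = 0. Lengths are in mm, angles in degrees, forces in N, time in s.
With the tool pointing down it reaches from about 425 to 800 mm from the base axis. Payload 8.3 kg.
Tool frame: the origin (TCP) lies at the very end of the fingers, on their centre line; the grasp point (between the pads) lies 19 mm behind it; x points along the fingers, z is the direction in which the jaws open and shut, and the axes are right-handed (so a half turn about x gives the same grasp; the last joint's range is limited). The gripper opens to 85 mm and grips with 20 to 120 N. Pads are 22 mm wide; open, the fingers measure 114 mm over their backs; the gripper's body (76 mm by 85 mm) begins 54 mm behind the grasp point. The pads swing forward as they close: fully open they stand 13 mm farther back than shut.
Start: joints at [68.531, 21.967, 0.94, 78.501, -0.361, 79.538, -2.664], TCP at [191.77, -594.834, 231.279] pointing down, gripper open.
Joint ranges: [-169.22, 169.22], [-14.56, 117.87], [-87.37, 89.26], [10.42, 133.3], [-82.24, 262.24], [0.94, 117.77], [-172.7, 172.7]. Speed limits (degrees/s): [136.94, 136.94, 172.46, 172.46, 180, 180, 180].

INTERFACE

Orientations are given as a 3x3 rotation matrix whose columns are the frame's x, y, z axes.
In Python, from workcell import observe, capture, camera_info, finish_job, boxes_of gives the robot as it stands. The module is installed in compiled form; this text tells all that it offers.
- The arm moves only by the tool step_arm, never from a script. Its argument "deltas" is a list of rows, each a list of 5 numbers: the opening, from 0 (shut) to 1 (fully open), then the shift along the world's x, y, z in m, then the turn about the world's z in degrees. A call has 1 to 10 rows; each row shifts and turns the commanded pose from where the row before left it; what a row does not reach is not made up. A row lasts 1/10 s, in which the tool goes at most 50 mm and 8.59 degrees, less where a joint would pass 70% of its speed; a pose out of reach is approached as far as the arm can. A call is refused whole if a number of a shift passes 0.05 or a number of a turn 8.59, either way. A call with a gripper value outside its range is refused whole. The fingers move at their own pace and stop on an object; "newtons" is the grip in N (left out, the last holds). Time passes only in rows, so rows that do not move let the fingers close. It gives the time, the measured TCP pose, the force and the opening at its end, in the units of the state.
- observe(): the state, without advancing time (a new reading comes with each control period).
- capture(name): name is "scene" or "top" or "wrist"; returns the picture (480x640x3 uint8, red, green, blue); there is no depth.
- camera_info(name): a dict with "camera_matrix" (3x3 intrinsics, pixels), "k1" (the pictures are not rectified: a ray, as slopes to the right and down, at radius r is drawn at 1 + k1 r^2 times it, then the intrinsics apply), "R" (3x3) and "t" (3): a world point X has camera coordinates R X + t; the wrist camera has in their place "mount" (4x4, takes a point from camera to tool coordinates, whose origin is the TCP and whose axes are the tool frame's). Camera axes: x right, y down, z forward; pixel columns grow to the right and rows downward; lengths in mm; the calibration is good to about 2 mm. A picture is of the moment at which its call begins: read the wrist's pose just before it. camera_info takes no time and is no camera call.
- finish_job(): hands the job in, once; it reports no verdict.
Trained networks look in the newest picture that a camera, given by its name, has taken for a name from the list of things; names that differ only in an ending like _2 or _b are one class to them, and where a whole thing is asked for, a point or a joint stands for the part that bears it (a point fixed in the world has none). Each returns a list of dicts, best first, with "conf" (0 to 1); they miss things now and then, are a little off and sometimes report something else, mostly with a low value. They report only what shows in the picture. A call takes as long as a camera call. They do not tell look-alikes from the thing itself.
- boxes_of(camera, label): "xyz" ([x, y, z] in mm, in world coordinates, good to about 4 mm: the middle of the surface that is visible of it).
The state is a dict: "time": time; "joint_pos": joint angles; "joint_velocities": joint speeds; "tau": joint torques, N m; "eef_pos": TCP position; "ee_rot": TCP orientation; "ft_force": force on the tool from outside, world axes, zero at the start; "torque": the same for the moment, N m; "opening": finger opening in mm.
Only numpy, scipy, OpenCV 4.12 (cv2) and the standard library are available. Lean on these libraries where they do the work, as an engineer would, in place of code of your own. Each camera call takes 0.05 s, during which the arm holds its last target.

## Working session

There is one attempt and no reset: what is moved stays moved. The work goes in short steps, Python scripts to look and compute and a tool call to move; the robot and the scene stay as the last step left them, time stands still between calls to the robot, and variables do not carry over. Pictures are saved under pics/ and viewed, and the job is handed in when it is done.

Besides the shell and the picture viewer there is one more tool, called after "Call:" as name(argument=value, ...) on one line, values as JSON. step_arm: Moves the arm, as the interface text tells. Its arguments: {"type":"object","properties":{"deltas":{"type":"array","items":{"type":"array","items":{"type":"number"}}},"newtons":{"type":"number"}},"required":["deltas"]}

```bash
ls; mkdir -p pics; cat > h.py <<'E'
import numpy as np,cv2
from workcell import *
def snap(n,f):
    im=capture(n); cv2.imwrite('pics/'+f,cv2.cvtColor(im,cv2.COLOR_RGB2BGR)); return im
E
python3 - <<'E'
from h import *
np.set_printoptions(precision=3,suppress=True)
s=observe(); print(s)
for n in ['scene','top','wrist']:
    print(n,camera_info(n)); snap(n,n+'0.png')
print(observe()['time'])
E
```

```text
pics
{'time': 0.0, 'joint_pos': array([68.533, 22.014,  0.936, 78.561, -0.36 , 79.538, -2.664]), 'joint_velocities': array([ 0.093, -0.084,  0.03 , -0.027,  0.002,  0.058,  0.022]), 'tau': array([  0.   , -62.76 ,   0.844, -37.183,   0.017,   0.014,  -0.   ]), 'eef_pos': array([ 191.613, -594.381,  230.299]), 'ee_rot': array([[-0.001,  0.952,  0.307],
       [ 0.002,  0.307, -0.952],
       [-1.   , -0.   , -0.002]]), 'ft_force': array([ 0.364,  0.18 , -0.12 ]), 'torque': array([0.02 , 0.011, 0.016]), 'opening': 85.41175213680663}
scene {'camera_matrix': array([[467.036,   0.   , 322.522],
       [  0.   , 467.036, 242.218],
       [  0.   ,   0.   ,   1.   ]]), 'k1': -0.0844239974327428, 'R': array([[ 0.166,  0.986,  0.013],
       [ 0.8  , -0.128, -0.586],
       [-0.576,  0.108, -0.81 ]]), 't': array([ -64.812, -343.179, 1445.779])}
top {'camera_matrix': array([[517.511,   0.   , 317.414],
       [  0.   , 517.511, 231.652],
       [  0.   ,   0.   ,   1.   ]]), 'k1': -0.019153895230629592, 'R': array([[-0.025, -1.   , -0.001],
       [-0.995,  0.025, -0.097],
       [ 0.097, -0.001, -0.995]]), 't': array([ -14.239,  524.209, 1153.523])}
wrist {'camera_matrix': array([[366.649,   0.   , 316.373],
       [  0.   , 366.649, 233.807],
       [  0.   ,   0.   ,   1.   ]]), 'k1': -0.0404799548313009, 'mount': array([[  -0.   ,   -0.309,    0.951, -144.14 ],
       [  -0.001,   -0.951,   -0.309,   78.11 ],
       [   1.   ,   -0.001,   -0.   ,    0.143],
       [   0.   ,    0.   ,    0.   ,    1.   ]])}
0.15
```

View pics/scene0.png

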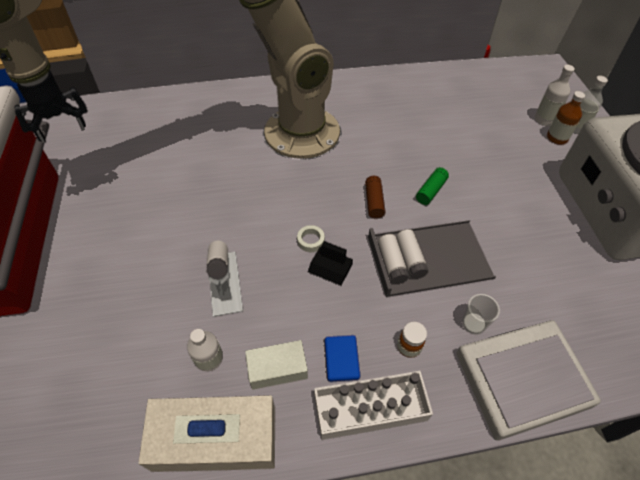

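View pics/top0.png

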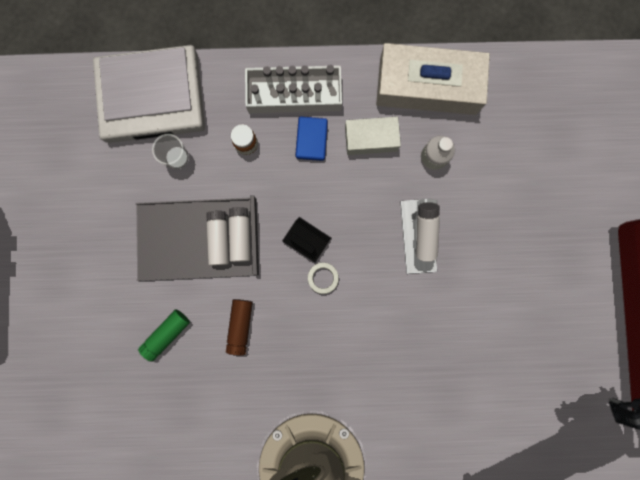

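```bash
python3 - <<'E'
from h import *
for n in ['scene','top']:
    for l in ['tray','can_stop','rack','chock','chock_toe']:
        print(n,l,[(np.round(d['xyz']).tolist(),round(d['conf'],2)) for d in boxes_of(n,l)])
print(observe()['time'])
E
```

```text
scene tray [([532.0, 285.0, 4.0], 0.69), ([754.0, -158.0, 52.0], 0.16)]
scene can_stop [([535.0, 144.0, 44.0], 0.57), ([705.0, 304.0, 48.0], 0.31)]
scene rack [([555.0, -251.0, 8.0], 0.55)]
scene chock [([515.0, -1.0, 25.0], 0.79)]
scene chock_toe [([513.0, -4.0, 23.0], 0.71)]
top tray [([512.0, 280.0, 5.0], 0.61), ([516.0, 200.0, 44.0], 0.47)]
top can_stop [([517.0, 148.0, 45.0], 0.85)]
top rack [([509.0, -244.0, 6.0], 0.86)]
top chock [([506.0, 0.0, 26.0], 0.91)]
top chock_toe [([510.0, -1.0, 29.0], 0.6)]
0.65
```

Scene: candidates for can_rack are the white can in the rack (top 428,232), the white tray cans (217,238 and 239,235), the brown can (239,328), the green can (163,335) and the wash bottle (440,150). The white one in the sloping rack fits the description. I'll check it in a close crop.

```bash
cat >> h.py <<'E'
def cam(n,s=None):
    c=camera_info(n)
    if n=='wrist':
        M=np.array(c['mount']); Rt=np.array(s['ee_rot']); 
        Rwc=Rt@M[:3,:3]; p=Rt@M[:3,3]+np.array(s['eef_pos'])
        R=Rwc.T; t=-R@p
    else: R=np.array(c['R']); t=np.array(c['t'])
    return R,t,np.array(c['camera_matrix']),c['k1']
def proj(X,C):
    R,t,K,k=C; x=np.atleast_2d(X)@R.T+t; u=x[:,:2]/x[:,2:]; r2=(u**2).sum(1,keepdims=True)
    u=u*(1+k*r2); return u*[K[0,0],K[1,1]]+K[:2,2]
def ray(px,C):
    R,t,K,k=C; d=(np.asarray(px,float)-K[:2,2])/[K[0,0],K[1,1]]; u=d.copy()
    for _ in range(20): u=d/(1+k*(u@u))
    return -R.T@t, R.T@np.array([u[0],u[1],1])
def atz(px,C,z):
    o,d=ray(px,C); return o+d*(z-o[2])/d[2]
E
python3 - <<'E'
from h import *
a=cv2.imread('pics/top0.png');b=cv2.imread('pics/scene0.png')
A=cv2.resize(a[185:290,380:460],None,fx=5,fy=5,interpolation=2)
B=cv2.resize(b[230:325,185:265],None,fx=5,fy=5,interpolation=2)
h=max(A.shape[0],B.shape[0]);o=np.zeros((h,800,3),np.uint8);o[:A.shape[0],:400]=A;o[:B.shape[0],400:]=B
cv2.imwrite('pics/rackcrop.png',o)
A=cv2.resize(a[185:305,130:345],None,fx=3.7,fy=3.7,interpolation=2);cv2.imwrite('pics/traycrop.png',A)
E
```

```text
(no output)
```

View pics/rackcrop.png

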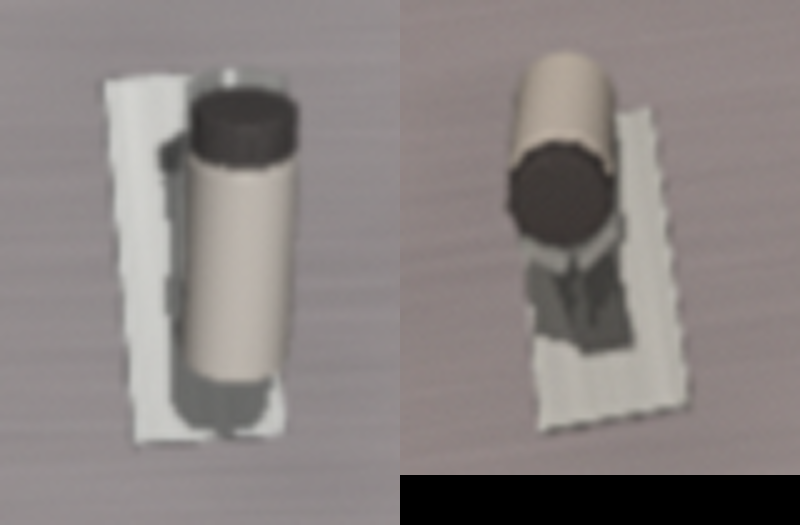

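View pics/traycrop.png

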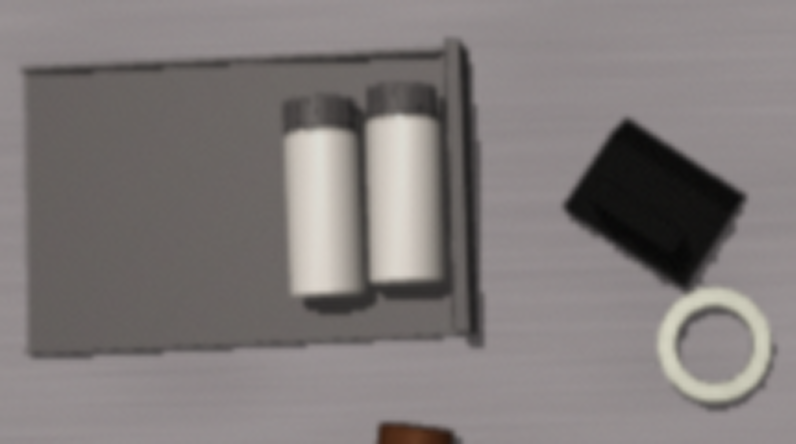

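```bash
python3 - <<'E'
from h import *
C=cam('top')
f=lambda x,y,s,ox,oy:(ox+(x+.5)/s-.5,oy+(y+.5)/s-.5)
for p in [(105,80),(135,440),(285,433)]: print('foot',atz(f(*p,5,380,185),C,6).round(1))
for p in [(135,443)]: pass
for p in [(25,70),(28,355),(448,50)]: print('tray rim',atz(f(*p,3.7,130,185),C,12).round(1))
for p in [(625,118),(563,207),(684,291),(747,198)]: print('chock',[atz(f(*p,3.7,130,185),C,z).round(1).tolist() for z in (3,26)])
E
```

```text
foot [ 593.4 -222.8    6. ]
foot [ 425.9 -229.9    6. ]
foot [ 427.4 -299.1    6. ]
tray rim [601.  391.5  12. ]
tray rim [422.7 388.   12. ]
tray rim [606.9 125.5  12. ]
chock [[562.3, 15.8, 3.0], [559.4, 15.0, 26.0]]
chock [[507.1, 55.8, 3.0], [505.3, 54.2, 26.0]]
chock [[452.7, -18.7, 3.0], [451.9, -18.8, 26.0]]
chock [[509.9, -59.6, 3.0], [508.0, -58.9, 26.0]]
```

Call:
step_arm(deltas=[[1,0.03,0.035,0,-3],[1,0.03,0.035,0,-3],[1,0.03,0.035,0,-3],[1,0.03,0.035,0,-3],[1,0.03,0.035,0,-2],[1,0.03,0.035,0,0],[1,0.03,0.035,0,0],[1,0.03,0.035,0,0],[1,0.03,0.035,0,0],[1,0.01,0.015,0,0]])

```text
time: 1.65
eef_pos: [475.0, -259.7, 231.5]
ee_rot: [[0.002, 0.997, 0.074], [0.002, 0.074, -0.997], [-1.0, 0.002, -0.002]]
ft_force: [-0.3, -0.6, 0.2]
opening: 85.3
```

```bash
python3 - <<'E'
from h import *
import json
s=observe(); snap('wrist','w1.png'); print(np.round(s['eef_pos'],1))
np.savez('w1.npz',p=s['eef_pos'],R=s['ee_rot'])
E
```

```text
[ 475.  -259.7  231.5]
```

View pics/w1.png

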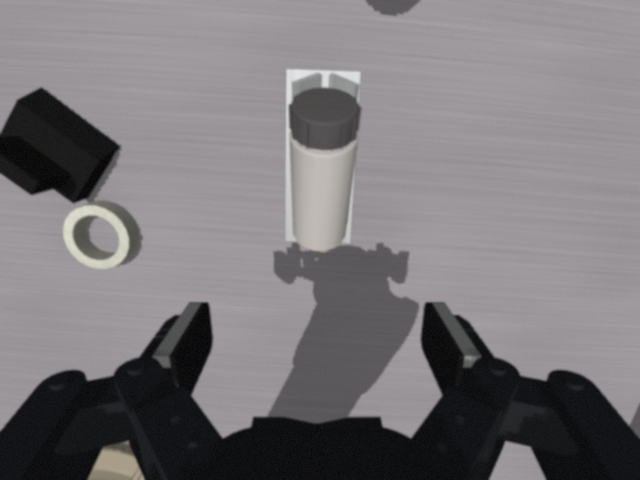

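```bash
cat >> h.py <<'E'
from scipy.optimize import minimize
from scipy.ndimage import map_coordinates
def grad(path,sig):
    g=cv2.cvtColor(cv2.imread(path),cv2.COLOR_BGR2LAB).astype(np.float32)
    g=cv2.GaussianBlur(g,(0,0),sig)
    return [ (cv2.Scharr(g[:,:,c],-1,1,0)/32,cv2.Scharr(g[:,:,c],-1,0,1)/32) for c in range(3)]
def wcam(f):
    d=np.load(f); return cam('wrist',dict(eef_pos=d['p'],ee_rot=d['R']))
def score(poly,G,closed=True):
    # mean normal gradient along polyline
    q=np.vstack([poly,poly[:1]]) if closed else poly
    P=[];N=[]
    for a,b in zip(q[:-1],q[1:]):
        L=np.linalg.norm(b-a)
        if L<1e-6: continue
        n=max(int(L),1); tt=(np.arange(n)+.5)/n
        P.append(a+(b-a)*tt[:,None]); N.append(np.tile([(b-a)[1]/L,-(b-a)[0]/L],(n,1)))
    P=np.vstack(P);N=np.vstack(N); tot=0
    for gx,gy in G:
        vx=map_coordinates(gx,[P[:,1],P[:,0]],order=1);vy=map_coordinates(gy,[P[:,1],P[:,0]],order=1)
        tot=tot+(vx*N[:,0]+vy*N[:,1])**2
    return np.minimum(np.sqrt(tot),15).mean()
def canrings(x,y,z,yaw,pitch):
    ya,pi=np.radians([yaw,pitch]); a=np.array([np.cos(ya)*np.cos(pi),np.sin(ya)*np.cos(pi),np.sin(pi)])
    e1=np.array([-np.sin(ya),np.cos(ya),0]);e2=np.cross(a,e1)
    th=np.linspace(0,2*np.pi,40,endpoint=False); c=np.cos(th)[:,None]*e1+np.sin(th)[:,None]*e2
    o=np.array([x,y,z]); return [o+s*a+r*c for s,r in((-60,23),(40,23),(40,21.5),(60,21.5))]
def canpolys(p,C):
    R=[proj(r,C) for r in canrings(*p)]
    out=[cv2.convexHull(np.vstack(R[:2]).astype(np.float32))[:,0],cv2.convexHull(np.vstack(R[2:]).astype(np.float32))[:,0]]
    return [o.astype(float) for o in out]
def fit(polys,p0,free,views,steps,sig=(3,1.5,1)):
    p0=np.array(p0,float);free=np.array(free)
    for s in sig:
        GG=[(C,grad(f,s)) for C,f in views]
        def cost(q):
            p=p0.copy();p[free]=q
            return -sum(np.mean([score(o,G) for o in polys(p,C)]) for C,G in GG)
        st=np.array(steps,float)*(s/3+.2); q0=p0[free]
        sim=np.vstack([q0]+[q0+np.eye(len(q0))[i]*st[i] for i in range(len(q0))])
        r=minimize(cost,q0,method='Nelder-Mead',options=dict(initial_simplex=sim,xatol=.02,fatol=1e-4,maxiter=600))
        p0[free]=r.x; print(s,p0.round(2),-r.fun)
    return p0
def overlay(polys,p,C,f,out,box,sc):
    im=cv2.imread(f);x0,y0,x1,y1=box
    im=cv2.resize(im[y0:y1,x0:x1],None,fx=sc,fy=sc,interpolation=cv2.INTER_CUBIC)
    for o in polys(p,C):
        cv2.polylines(im,[np.int32(((o-[x0,y0]+.5)*sc)*8)],True,(0,0,255),1,cv2.LINE_AA,3)
    cv2.imwrite(out,im); return im
E
python3 - <<'E'
from h import *
V=[(cam('top'),'pics/top0.png'),(cam('scene'),'pics/scene0.png'),(wcam('w1.npz'),'pics/w1.png')]
p=fit(canpolys,[510,-258,105,2.4,32],[0,1,2,3],V,[6,6,6,3])
for i in range(3):
    fit(canpolys,p,[0,1,2,3] if i==3 else [0,1,3],[V[i]],[3,3,2],sig=(1,))
A=overlay(canpolys,p,*V[0],'pics/o1.png',(385,185,465,285),4)
B=overlay(canpolys,p,*V[2],'pics/o2.png',(260,50,390,270),2.2)
o=np.zeros((500,620,3),np.uint8);o[:A.shape[0],:A.shape[1]]=A;o[:B.shape[0],330:330+B.shape[1]]=B
cv2.imwrite('pics/o.png',o)
E
```

```text
3 [ 509.99 -257.04  100.99   -2.29   32.  ] 22.948019786860623
1.5 [ 509.72 -257.82  101.6    -2.     32.  ] 32.435335629526186
1 [ 509.75 -258.06  100.63   -1.81   32.  ] 33.7531466875942
1 [ 512.33 -257.52  100.63   -1.82   32.  ] 12.30422641555781
1 [ 510.48 -259.26  100.63    0.69   32.  ] 12.413539546632911
1 [ 509.34 -257.86  100.63   -2.06   32.  ] 10.088915951097341
```

View pics/o.png

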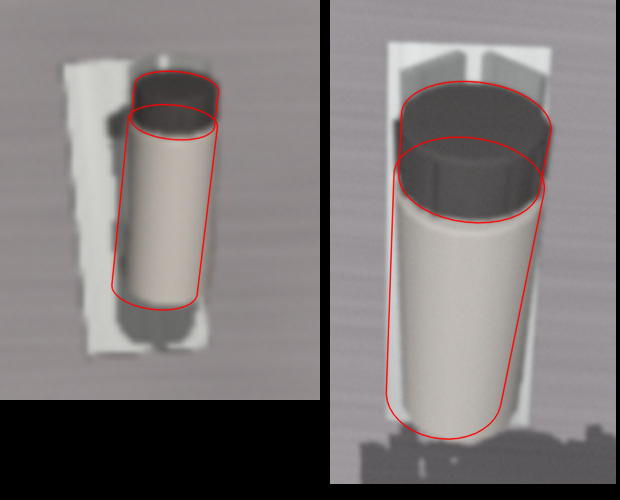

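```bash
python3 - <<'E'
from h import *
V=[(cam('top'),'pics/top0.png'),(cam('scene'),'pics/scene0.png'),(wcam('w1.npz'),'pics/w1.png')]
best=fit(canpolys,[510,-260,105,3,32],[0,1,2,3],V,[4,3,4,1.5],sig=(1.5,1,.7))
for i in range(3): fit(canpolys,best,[0,1,3],[V[i]],[2,2,1],sig=(1,))
p=best
A=overlay(canpolys,p,*V[0],'pics/o1.png',(385,185,465,285),4)
B=overlay(canpolys,p,*V[2],'pics/o2.png',(260,50,390,270),2.2)
o=np.zeros((500,620,3),np.uint8);o[:A.shape[0],:A.shape[1]]=A;o[:B.shape[0],330:330+B.shape[1]]=B
cv2.imwrite('pics/ob.png',o)
E
```

```text
1.5 [ 509.55 -260.53  100.99    1.59   32.  ] 31.991149552598625
1 [ 509.67 -260.66  100.36    1.83   32.  ] 33.65137508282174
0.7 [ 509.75 -260.63  100.79    1.89   32.  ] 34.14374463472049
1 [ 512.41 -257.76  100.79   -1.43   32.  ] 12.30675587998104
1 [ 510.56 -259.26  100.79    0.68   32.  ] 12.412009872535187
1 [ 509.34 -260.94  100.79    2.21   32.  ] 12.28947780880501
```

View pics/ob.png

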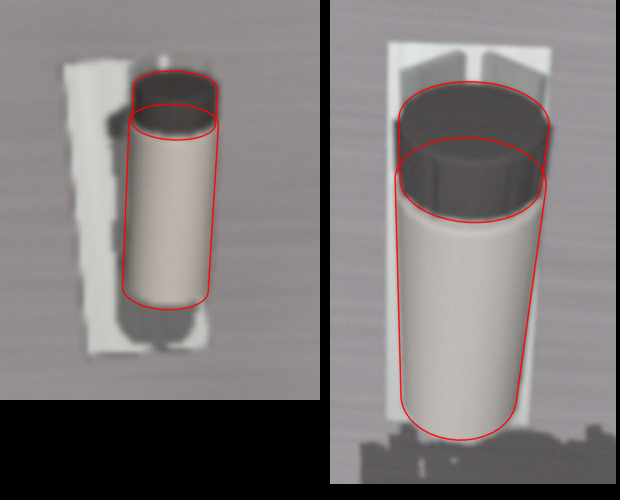

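Call:
step_arm(deltas=[[1,0.025,0,-0.02,-2],[1,0.02,0,-0.03,0],[1,0,0,-0.03,0],[1,0,0,-0.03,0],[1,0,0,-0.02,0],[1,0,0,-0.0095,0],[1,0,0,0,0]])

```text
time: 2.4
eef_pos: [515.9, -264.8, 90.7]
ee_rot: [[-0.002, 0.999, 0.032], [0.001, 0.032, -0.999], [-1.0, -0.002, -0.001]]
ft_force: [1.0, 0.4, -0.2]
opening: 85.2
```

```bash
python3 - <<'E'
from h import *
s=observe(); print(s['time'],np.round(s['eef_pos'],1),np.round(s['ft_force'],1)); snap('wrist','w2.png');snap('scene','s2.png')
E
```

```text
2.4 [ 515.9 -264.8   90.7] [ 1.   0.4 -0.2]
```

View pics/w2.png

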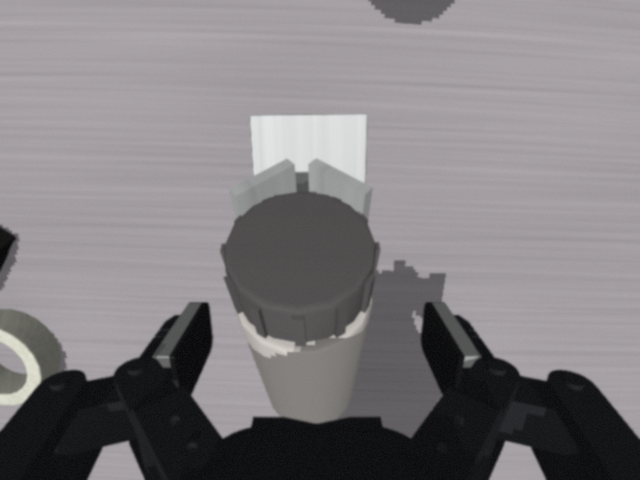

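Call:
step_arm(deltas=[[1,0.004,0.0045,0.001,0],[1,0,0,0,0],[0,0,0,0,0],[0,0,0,0,0],[0,0,0,0,0],[0,0,0,0,0],[0,0,0,0,0],[0,0,0,0,0]], newtons=50)

```text
time: 3.3
eef_pos: [520.7, -260.4, 93.2]
ee_rot: [[0.0, 0.999, 0.033], [-0.0, 0.033, -0.999], [-1.0, 0.0, 0.0]]
ft_force: [-2.2, 0.0, 5.9]
opening: 45.1
```

```bash
python3 - <<'E'
from h import *
s=observe(); print(s['time'],np.round(s['eef_pos'],1),np.round(s['ft_force'],1)); snap('wrist','w3.png')
E
```

```text
3.3 [ 520.7 -260.4   93.2] [-2.2  0.   5.9]
```

View pics/w3.png

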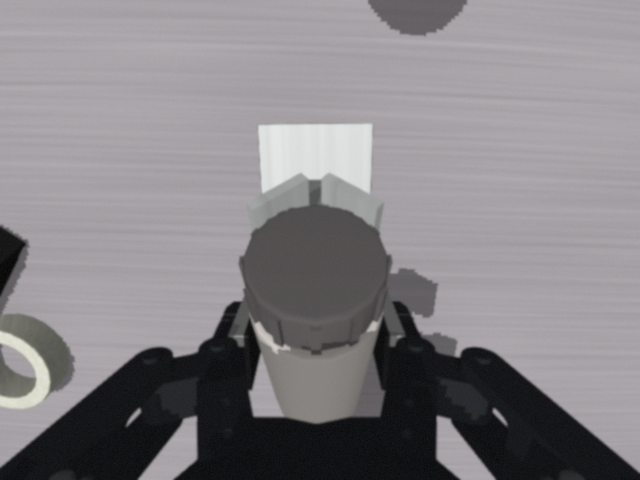

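Call:
step_arm(deltas=[[0,0,0,0.02,0],[0,0,0,0.03,0],[0,0,0,0.04,0],[0,0,0.03,0.04,0],[0,-0.01,0.05,0.01,0],[0,-0.01,0.05,0,0],[0,-0.01,0.05,0,0],[0,-0.01,0.05,0,0],[0,-0.01,0.05,0,0],[0,-0.01,0.05,0,0]])

```text
time: 4.35
eef_pos: [461.1, 64.6, 232.1]
ee_rot: [[-0.0, 0.999, 0.032], [-0.0, 0.032, -0.999], [-1.0, -0.0, 0.0]]
ft_force: [1.7, -0.1, -2.7]
opening: 44.4
```

```bash
cat >> h.py <<'E'
def traypolys(p,C):
    x,y,yaw=p; c,s=np.cos(np.radians(yaw)),np.sin(np.radians(yaw))
    W=lambda P:proj(np.array([[x+c*a-s*b,y+s*a+c*b,z] for a,b,z in P]),C)
    return [W([(-87,-130,12),(-87,140,12)]),W([(87,-130,12),(87,140,12)]),W([(-87,140,4),(87,140,4)]),W([(-87,-130,40),(87,-130,40)])]
E
python3 - <<'E'
from h import *
print(observe()['eef_pos'],observe()['opening'])
V=[(cam('top'),'pics/top0.png'),(cam('scene'),'pics/scene0.png')]
t=fit(traypolys,[512,250,1.2],[0,1,2],V,[4,4,1],sig=(1.5,1))
m=fit(canpolys,[516,188,27,1.2,0],[0,1,3],V,[4,4,2],sig=(1.5,1))
s=fit(canpolys,[520,146,27,1.2,0],[0,1,3],V,[4,4,2],sig=(1.5,1))
for p in (m,s):
    c,q=np.cos(np.radians(t[2])),np.sin(np.radians(t[2])); d=p[:2]-t[:2]; print('local',(c*d[0]+q*d[1]).round(1),(-q*d[0]+c*d[1]).round(1))
im=overlay(canpolys,m,*V[0],'pics/x.png',(130,185,345,305),3.7)
for f,p in((canpolys,s),(traypolys,t)):
    for o in f(p,V[0][0]): cv2.polylines(im,[np.int32(((o-[130,185]+.5)*3.7)*8)],True,(0,0,255),1,cv2.LINE_AA,3)
cv2.imwrite('pics/trayfit.png',im)
E
```

```text
[461.12346214  64.57688055 232.09373421] 44.38511503281567
1.5 [510.74 256.26   1.22] 15.47771895108572
1 [510.79 252.85   1.32] 18.880194041721943
1.5 [516.09 198.79  27.     2.61   0.  ] 21.96740868762967
1 [515.9  198.95  27.     3.26   0.  ] 23.803491149918433
1.5 [522.46 152.67  27.     0.53   0.  ] 21.27468180749543
1 [ 5.2254e+02  1.5262e+02  2.7000e+01 -1.5000e-01  0.0000e+00] 23.542965835509236
local 3.9 -54.0
local 9.4 -100.5
```

View pics/trayfit.png

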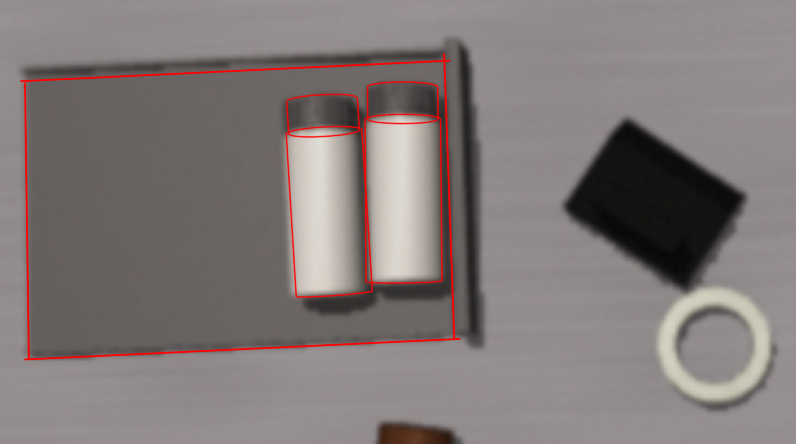

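Call:
step_arm(deltas=[[0,0.015,0.045,0,0],[0,0.015,0.045,0,0],[0,0.015,0.045,0,0],[0,0.015,0.045,0,0],[0,0.005,0.026,0,-0.4],[0,0,0,0,0],[0,0,0,0,0]])

```text
time: 5.05
eef_pos: [526.7, 269.4, 231.4]
ee_rot: [[-0.002, 1.0, 0.027], [-0.0, 0.027, -1.0], [-1.0, -0.002, 0.0]]
ft_force: [0.4, -0.6, -2.1]
opening: 44.6
```

```bash
python3 - <<'E'
from h import *
s=observe(); np.savez('w4.npz',p=s['eef_pos'],R=s['ee_rot']); print(s['time'],np.round(s['eef_pos'],1),np.round(s['ft_force'],1)); snap('wrist','w4.png');snap('scene','s4.png');snap('top','t4.png')
E
```

```text
5.05 [526.7 269.4 231.4] [ 0.4 -0.6 -2.1]
```

View pics/w4.png

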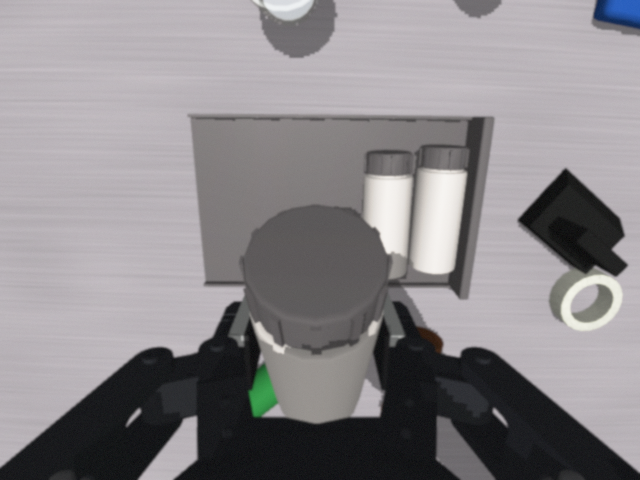

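View pics/s4.png

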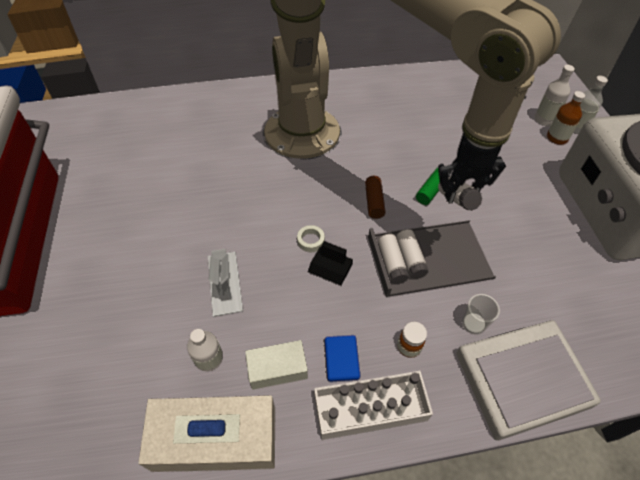

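```bash
python3 - <<'E'
from h import *
V=[(cam('top'),'pics/top0.png'),(cam('scene'),'pics/scene0.png'),(wcam('w4.npz'),'pics/w4.png')]
C=V[2][0]
for p,z in [((190,115),12),((475,118),12),((204,284),12)]: print(atz(p,C,z).round(1))
t=fit(traypolys,[511,252,1.3],[0,1,2],V[:1]+V[2:],[3,3,.5],sig=(1,))
s=fit(canpolys,[520,149,27,1.2,0],[0,1,2,3],V,[3,3,2,1.5],sig=(1.5,.8))
m=fit(canpolys,[516,198,27,1.2,0],[0,1,2,3],V,[3,3,2,1.5],sig=(1.5,.8))
for p in (m,s):
    c,q=np.cos(np.radians(t[2])),np.sin(np.radians(t[2])); d=p[:2]-t[:2]; print('local',(c*d[0]+q*d[1]).round(1),(-q*d[0]+c*d[1]).round(1))
bx=(170,90,650,310);bx=(170,90,640,310)
im=overlay(canpolys,m,C,'pics/w4.png','pics/x.png',bx,1.7)
for f,p in((canpolys,s),(traypolys,t)):
    for o in f(p,C): cv2.polylines(im,[np.int32(((o-[bx[0],bx[1]]+.5)*1.7)*8)],True,(0,0,255),1,cv2.LINE_AA,3)
cv2.imwrite('pics/trayfit2.png',im)
E
```

```text
[602.1 391.   12. ]
[606.8 119.3  12. ]
[425.4 389.5  12. ]
1 [511.41 251.76   1.15] 18.624898986946192
1.5 [521.75 152.7   27.33   0.72   0.  ] 31.40416202376855
0.8 [521.63 152.77  27.86   0.75   0.  ] 34.86835111090583
1.5 [514.71 199.6   25.04   1.83   0.  ] 30.043876872417613
0.8 [514.85 199.78  26.65   2.01   0.  ] 33.57512834799536
local 2.4 -52.0
local 8.2 -99.2
```

View pics/trayfit2.png

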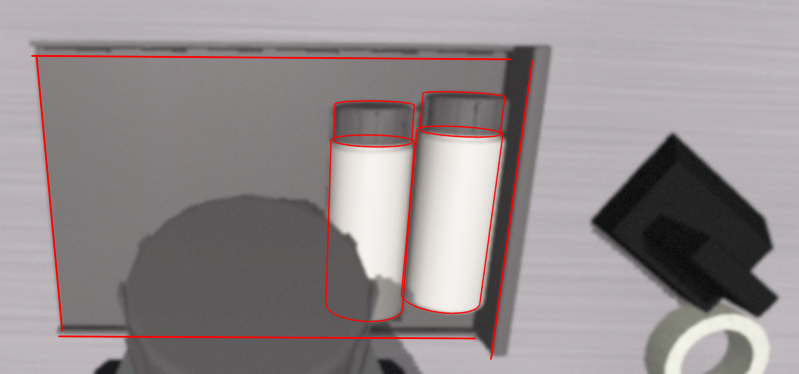

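Call:
step_arm(deltas=[[0,0,0.01,-0.02,0],[0,0,0,-0.04,0],[0,0,0,-0.04,0],[0,0,0,-0.04,0],[0,0,0,-0.025,0],[0,0,0,-0.01,0],[0,0,0,0,0]], newtons=35)

```text
time: 5.9
eef_pos: [526.9, 277.5, 56.5]
ee_rot: [[-0.002, 1.0, 0.024], [-0.001, 0.024, -1.0], [-1.0, -0.002, 0.001]]
ft_force: [-0.5, -0.3, -0.7]
opening: 44.7
```

Call:
step_arm(deltas=[[0,0,0,-0.004,0],[0,0,0,-0.004,0],[0,0,0,-0.004,0],[0,0,0,-0.004,0],[0,0,0,-0.004,0],[0,0,0,0,0]])

```text
time: 6.5
eef_pos: [530.4, 279.2, 39.7]
ee_rot: [[0.006, 1.0, 0.024], [0.002, 0.024, -1.0], [-1.0, 0.006, -0.001]]
ft_force: [4.2, -2.2, 9.3]
opening: 44.6
```

```bash
python3 - <<'E'
from h import *
s=observe(); print(s['time'],np.round(s['eef_pos'],1),np.round(s['ft_force'],1)); snap('wrist','w5.png')
E
```

```text
6.5 [530.4 279.2  39.7] [ 4.2 -2.2  9.3]
```

View pics/w5.png

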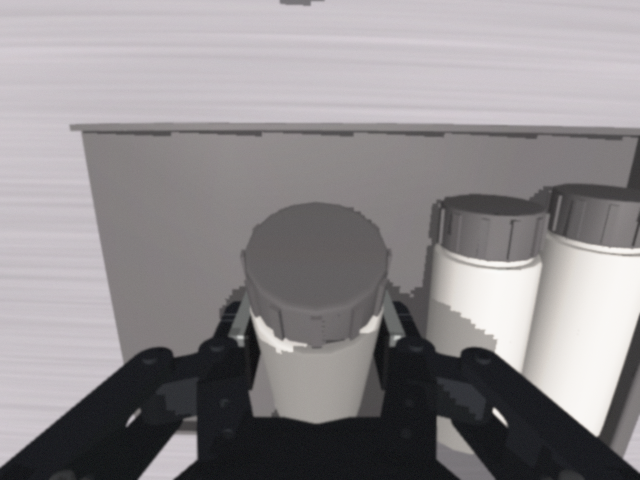

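Call:
step_arm(deltas=[[0,0,0,-0.003,0],[0,0,0,-0.003,0],[0,0,0,-0.003,0],[0,0,0,-0.003,0],[0,0,0,0,0]], newtons=25)

```text
time: 7.05
eef_pos: [533.7, 280.3, 30.0]
ee_rot: [[0.013, 1.0, 0.023], [0.005, 0.023, -1.0], [-1.0, 0.013, -0.005]]
ft_force: [10.0, 1.1, 14.6]
opening: 45.0
```

```bash
python3 - <<'E'
from h import *
s=observe(); print(s['time'],np.round(s['eef_pos'],1),np.round(s['ft_force'],1)); snap('wrist','w6.png')
E
```

```text
7.05 [533.7 280.3  30. ] [10.   1.1 14.6]
```

View pics/w6.png

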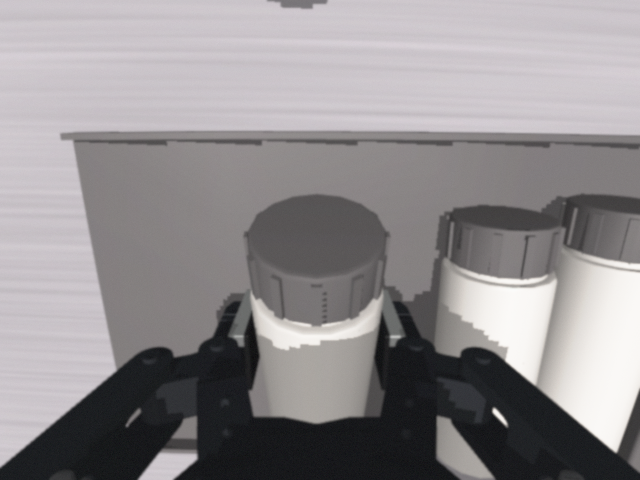

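Call:
step_arm(deltas=[[0,0,0,-0.003,0],[0,0,0,-0.003,0],[0,0,0,-0.003,0],[0,0,0,-0.003,0],[0,0,0,0,0]], newtons=20)

```text
time: 7.6
eef_pos: [531.1, 280.0, 16.1]
ee_rot: [[0.008, 1.0, 0.024], [0.003, 0.024, -1.0], [-1.0, 0.008, -0.003]]
ft_force: [6.7, 0.6, 7.9]
opening: 44.6
```

```bash
python3 - <<'E'
from h import *
s=observe(); print(s['time'],np.round(s['eef_pos'],1),np.round(s['ft_force'],1)); snap('wrist','w7.png')
E
```

```text
7.6 [531.1 280.   16.1] [6.7 0.6 7.9]
```

View pics/w7.png

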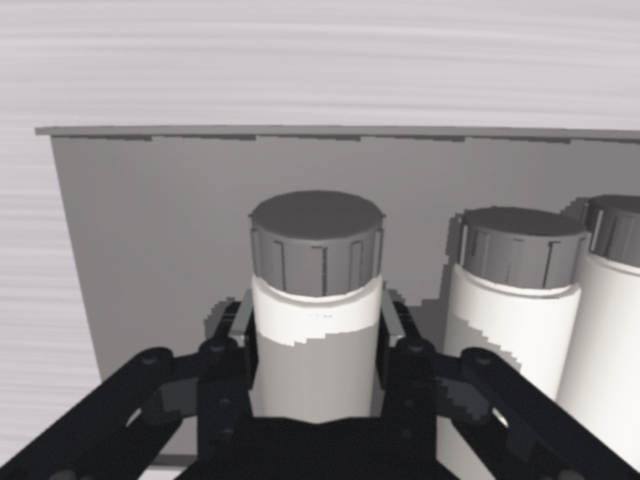

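Call:
step_arm(deltas=[[0,0,0,-0.002,0],[0,0,0,-0.002,0],[0,0,0,0,0]])

```text
time: 7.95
eef_pos: [530.8, 279.9, 11.9]
ee_rot: [[0.007, 1.0, 0.024], [0.003, 0.024, -1.0], [-1.0, 0.007, -0.003]]
ft_force: [6.0, 0.7, 7.2]
opening: 45.0
```

Call:
step_arm(deltas=[[0,0,0,-0.002,0],[0,0,0,0,0]])

```text
time: 8.15
eef_pos: [530.8, 279.9, 9.9]
ee_rot: [[0.007, 1.0, 0.024], [0.003, 0.024, -1.0], [-1.0, 0.007, -0.003]]
ft_force: [6.3, 0.2, 8.0]
opening: 44.9
```

```bash
python3 - <<'E'
from h import *
s=observe(); print(s['time'],np.round(s['eef_pos'],1),np.round(s['ft_force'],1)); snap('wrist','w8.png');snap('scene','s8.png')
cv2.imwrite('pics/s8c.png',cv2.resize(cv2.imread('pics/s8.png')[190:310,340:510],None,fx=4,fy=4))
E
```

```text
8.15 [530.8 279.9   9.9] [6.3 0.2 8. ]
```

View pics/w8.png

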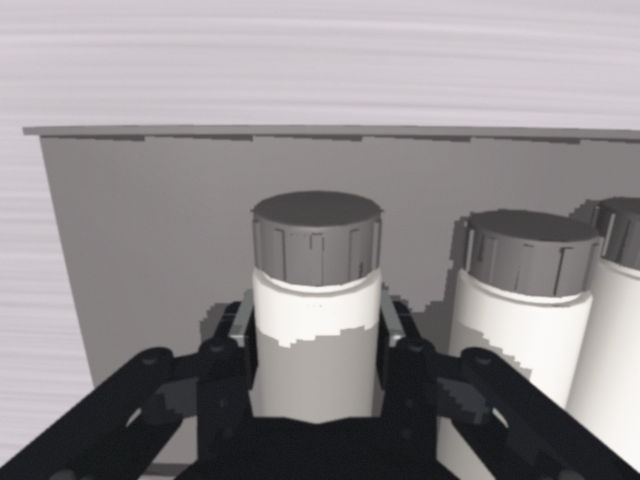

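View pics/s8c.png

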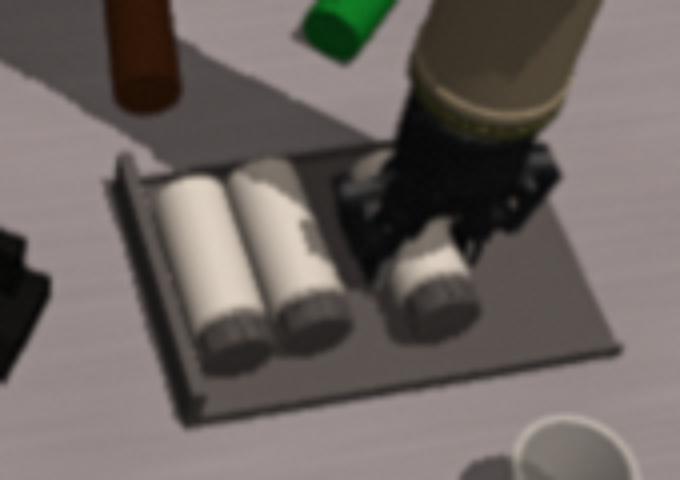

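Call:
step_arm(deltas=[[0,0,0,-0.0015,0],[0,0,0,0,0]])

```text
time: 8.45
eef_pos: [530.7, 279.9, 8.4]
ee_rot: [[0.007, 1.0, 0.024], [0.003, 0.024, -1.0], [-1.0, 0.007, -0.003]]
ft_force: [6.3, -0.6, 6.2]
opening: 44.4
```

Call:
step_arm(deltas=[[0,0,0,-0.0015,0],[0,0,0,0,0]])

```text
time: 8.65
eef_pos: [530.7, 279.8, 6.8]
ee_rot: [[0.007, 1.0, 0.024], [0.003, 0.024, -1.0], [-1.0, 0.007, -0.003]]
ft_force: [5.8, -0.2, 6.9]
opening: 44.8
```

```bash
python3 - <<'E'
from h import *
s=observe(); np.savez('w9.npz',p=s['eef_pos'],R=s['ee_rot']);print(s['time'],np.round(s['eef_pos'],1),np.round(s['ft_force'],1)); snap('wrist','w9.png')
p=np.array([s['eef_pos'][0]-12,280,27,1.4,0])
C=wcam('w9.npz')
for pitch in (0,4,8):
    p[4]=pitch; q=p.copy(); q[2]=27+60*np.sin(np.radians(pitch))
    f=canpolys(q,C)[1]; print(pitch,f.min(0).round(),f.max(0).round())
E
```

```text
8.65 [530.7 279.8   6.8] [ 5.8 -0.2  6.9]
0 [251. 193.] [376. 285.]
4 [246. 194.] [380. 300.]
8 [241. 196.] [384. 318.]
```

View pics/w9.png

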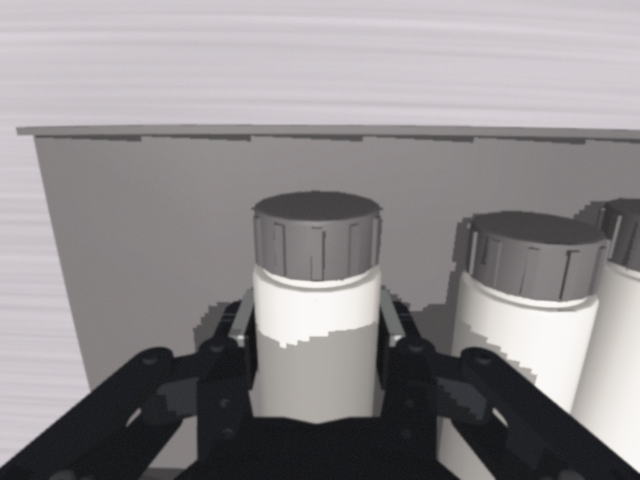

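Call:
step_arm(deltas=[[0.6,0,0,0,0],[0.65,0,0,0,0],[0.68,0,0,0,0],[0.68,0,0,0,0],[0.68,0,0,0,0]])

```text
time: 9.2
eef_pos: [526.8, 278.9, 4.2]
ee_rot: [[-0.0, 1.0, 0.026], [-0.0, 0.026, -1.0], [-1.0, -0.0, 0.0]]
ft_force: [-0.3, -0.4, -0.9]
opening: 58.1
```

```bash
python3 - <<'E'
from h import *
s=observe(); np.savez('w10.npz',p=s['eef_pos'],R=s['ee_rot']);print(s['time'],np.round(s['eef_pos'],1),np.round(s['ft_force'],1)); snap('wrist','w10.png')
E
```

```text
9.2 [526.8 278.9   4.2] [-0.3 -0.4 -0.9]
```

View pics/w10.png

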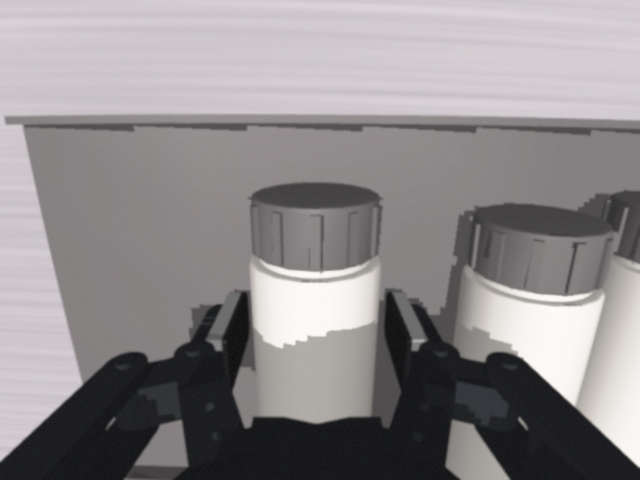

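Call:
step_arm(deltas=[[0.68,0,0,0.02,0],[0.68,0,0,0.03,0],[0.7,0,0,0.04,0],[1,0,0,0.05,0],[1,0,-0.02,0.05,0],[1,-0.01,-0.05,0.04,0],[1,-0.01,-0.05,0.01,0],[1,-0.02,-0.05,0,0],[1,-0.02,-0.05,0,0],[1,-0.01,-0.04,0,0]])

```text
time: 10.25
eef_pos: [461.2, 38.5, 231.5]
ee_rot: [[0.0, 1.0, 0.025], [-0.001, 0.025, -1.0], [-1.0, 0.0, 0.001]]
ft_force: [1.6, -0.3, 0.7]
opening: 85.7
```

```bash
python3 - <<'E'
from h import *
s=observe(); np.savez('w11.npz',p=s['eef_pos'],R=s['ee_rot']);print(s['time'],np.round(s['eef_pos'],1),np.round(s['ft_force'],1)); snap('wrist','w11.png');snap('top','t11.png')
E
```

```text
10.25 [461.2  38.5 231.5] [ 1.6 -0.3  0.7]
```

View pics/w11.png

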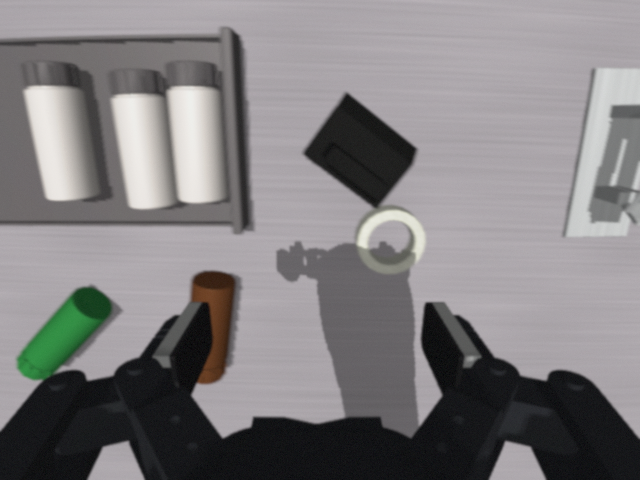

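```bash
cat >> h.py <<'E'
def chockpolys(p,C):
    x,y,yaw=p[:3]; z0=p[3] if len(p)>3 else 0; c,s=np.cos(np.radians(yaw)),np.sin(np.radians(yaw))
    W=lambda P:proj(np.array([[x+c*a-s*b,y+s*a+c*b,z0+z] for a,b,z in P]),C)
    hull=lambda q:cv2.convexHull(q.astype(np.float32))[:,0].astype(float)
    base=[(a,b,z) for a in(-45,45) for b,z in((-35,0),(-35,3),(-19,26),(35,26),(35,0))]
    return [hull(W(base)),W([(-30,9,71),(30,9,71),(30,25,71),(-30,25,71)]),W([(-45,-19,26),(45,-19,26),(45,35,26),(-45,35,26)])]
E
python3 - <<'E'
from h import *
V=[(cam('top'),'pics/top0.png'),(wcam('w11.npz'),'pics/w11.png')]
V3=V+[(cam('scene'),'pics/scene0.png')]
g=lambda p,C:[chockpolys(p,C)[0]]
p=fit(g,[508,-1,54],[0,1,2],V,[4,4,2],sig=(1.5,1))
fit(g,p,[0,1,2],V[1:],[2,2,1],sig=(1,));fit(g,p,[0,1,2],V[:1],[2,2,1],sig=(1,))
im=(np.clip(cv2.imread('pics/w11.png').astype(float)*2.5,0,255)).astype(np.uint8);cv2.imwrite('pics/w11b.png',im)
im=overlay(chockpolys,p,V[1][0],'pics/w11b.png','pics/chockfit.png',(285,75,435,215),4)
E
```

```text
1.5 [507.45  -4.2   55.04] 29.922823772179406
1 [507.66  -4.37  55.2 ] 29.97588507578033
1 [507.56  -4.54  55.18] 14.977995173761883
1 [507.66  -4.37  55.73] 15.0
```

View pics/chockfit.png

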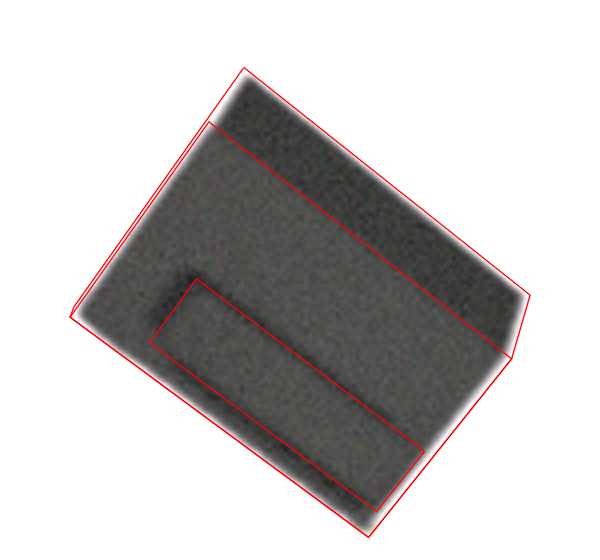

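Call:
step_arm(deltas=[[0.7,0.005,-0.005,-0.015,7.7],[0.7,0.005,-0.005,-0.015,7.7],[0.7,0.005,-0.005,-0.015,7.7],[0.7,0.005,-0.005,-0.015,7.7],[0.7,0.005,-0.005,-0.015,7.7],[0.7,0.005,-0.005,-0.015,7.7],[0.7,0.0024,-0.0032,-0.0115,7.6],[0.7,0,0,0,0],[0.7,0,0,0,0]])

```text
time: 11.25
eef_pos: [495.0, 8.0, 130.0]
ee_rot: [[-0.0, 0.573, 0.82], [0.0, 0.82, -0.573], [-1.0, 0.0, -0.001]]
ft_force: [-0.9, -0.6, 0.5]
opening: 59.8
```

```bash
python3 - <<'E'
from h import *
s=observe(); R=s['ee_rot'];np.savez('w12.npz',p=s['eef_pos'],R=s['ee_rot']);print(s['time'],np.round(s['eef_pos'],1),np.degrees(np.arctan2(R[1,2],R[0,2]))); snap('wrist','w12.png')
im=(np.clip(cv2.imread('pics/w12.png').astype(float)*2.,0,255)).astype(np.uint8);cv2.imwrite('pics/w12b.png',im)
overlay(chockpolys,np.array([507.6,-4.4,55.2]),wcam('w12.npz'),'pics/w12b.png','pics/w12c.png',(0,0,640,480),1.2)
E
```

```text
11.25 [495.   8. 130.] -34.94243045544533
```

View pics/w12c.png

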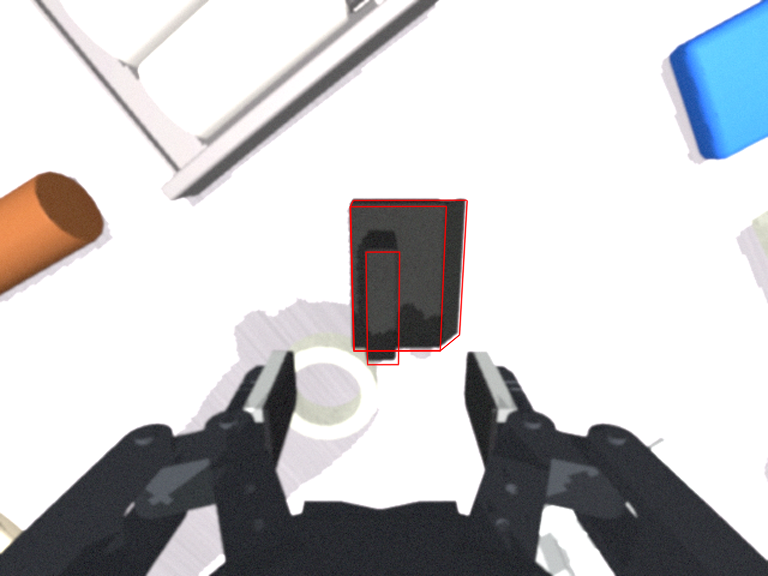

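```bash
python3 - <<'E'
from h import *
c,s=np.cos(np.radians(55.2)),np.sin(np.radians(55.2))
for p,C in [((391,240),wcam('w11.npz')),((323,279),cam('top'))]:
    d=atz(p,C,24)[:2]; q=d-[507.6,-4.4]; print(d.round(),'local',c*q[0]+s*q[1],-s*q[0]+c*q[1])
E
```

```text
[420. -38.] local -77.22155730596708 52.498042541546845
[416. -37.] local -79.208003283654 56.5117166912886
```

Call:
step_arm(deltas=[[0.7,-0.0014,-0.0027,-0.03,0],[0.7,0,0,-0.03,0],[0.7,0,0,-0.024,0],[0.7,0,0,-0.01,0],[0.7,0,0,0,0],[0,0,0,0,0],[0,0,0,0,0],[0,0,0,0,0],[0,0,0,0,0],[0,0,0,0,0]], newtons=50)

```text
time: 12.3
eef_pos: [494.4, 5.0, 36.9]
ee_rot: [[0.002, 0.57, 0.822], [-0.0, 0.822, -0.57], [-1.0, 0.001, 0.002]]
ft_force: [-0.8, 0.4, 6.5]
opening: 15.3
```

```bash
python3 - <<'E'
from h import *
s=observe(); R=s['ee_rot'];np.savez('w13.npz',p=s['eef_pos'],R=s['ee_rot']);print(s['time'],s['opening'],np.round(s['eef_pos'],1),np.degrees(np.arctan2(R[1,2],R[0,2]))); snap('wrist','w13.png')
E
```

```text
12.3 15.323366686014234 [494.4   5.   36.9] -34.74432810678721
```

View pics/w13.png

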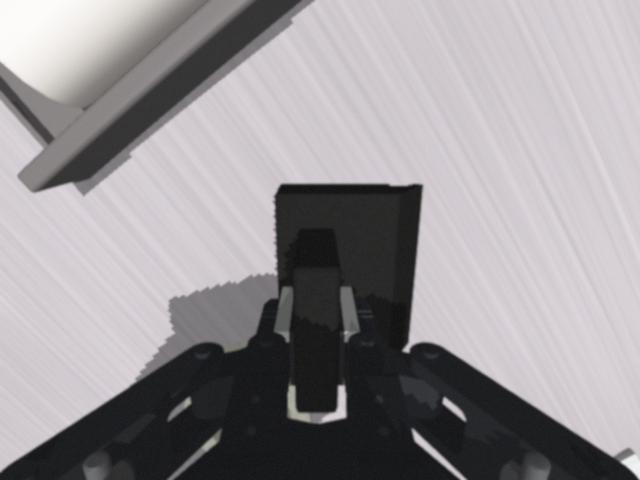

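Call:
step_arm(deltas=[[0,0,0,0.02,0],[0,0,0,0.03,0],[0,0,0,0.04,0],[0,0,0.01,0.04,-7.5],[0,0,0.03,0.01,-7.5],[0,0,0.05,0,-7.5],[0,0,0.05,0,-7.5],[0,0,0.05,0,-7.5],[0,0,0.05,0,-7.5],[0,0,0.05,0,-7.5]])

```text
time: 13.35
eef_pos: [494.3, 280.2, 175.9]
ee_rot: [[0.0, 0.997, 0.083], [-0.0, 0.083, -0.997], [-1.0, 0.0, 0.0]]
ft_force: [0.6, -0.1, -1.1]
opening: 15.1
```

```bash
python3 - <<'E'
from h import *
s=observe(); print(s['eef_pos'],s['opening'])
V=[(cam('top'),'pics/t11.png'),(wcam('w11.npz'),'pics/w11.png')]
for p0 in ([515,279,27,1.4,0],[515,199,27,2,0],[521,152,27,1,0]):
    m=fit(canpolys,p0,[0,1,3],V,[3,3,1.5],sig=(1.5,.8)); 
E
```

```text
[494.26725423 280.20941309 175.91835453] 15.117198954381893
1.5 [5.2148e+02 2.8005e+02 2.7000e+01 3.6000e-01 0.0000e+00] 19.836054673040778
0.8 [5.2163e+02 2.7954e+02 2.7000e+01 1.0000e-01 0.0000e+00] 21.593027227536915
1.5 [514.93 199.61  27.     1.14   0.  ] 16.87383035057607
0.8 [514.97 200.05  27.     1.08   0.  ] 17.602093414262164
1.5 [521.76 150.5   27.     0.6    0.  ] 10.849947579864796
0.8 [521.37 150.79  27.     0.65   0.  ] 11.325333300797723
```

Call:
step_arm(deltas=[[0,0.015,0.04,0,-3.6],[0,0.0107,0.037,0,0],[0,0,0,-0.03,0],[0,0,0,-0.03,0],[0,0,0,-0.03,0],[0,0,0,-0.025,0],[0,0,0,-0.012,0],[0,0,0,0,0]])

```text
time: 14.15
eef_pos: [519.1, 355.0, 47.0]
ee_rot: [[-0.003, 1.0, 0.027], [-0.002, 0.027, -1.0], [-1.0, -0.003, 0.002]]
ft_force: [0.8, 0.7, -2.0]
opening: 15.5
```

```bash
python3 - <<'E'
from h import *
s=observe(); R=s['ee_rot'];np.savez('w14.npz',p=s['eef_pos'],R=s['ee_rot']);print(s['time'],s['opening'],np.round(s['eef_pos'],1),s['ft_force'].round(1),np.degrees(np.arctan2(R[1,2],R[0,2]))); snap('wrist','w14.png')
E
```

```text
14.15 15.4791873669759 [519.1 355.   47. ] [ 0.8  0.7 -2. ] -88.47134104393795
```

View pics/w14.png

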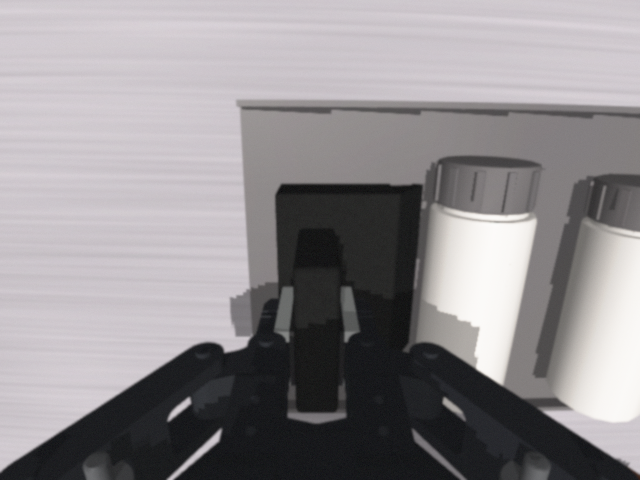

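Call:
step_arm(deltas=[[0,0,0,-0.002,0],[0,0,0,-0.002,0],[0,0,0,0,0]])

```text
time: 14.5
eef_pos: [520.5, 356.2, 45.6]
ee_rot: [[0.001, 1.0, 0.027], [0.001, 0.027, -1.0], [-1.0, 0.001, -0.001]]
ft_force: [0.5, -0.5, -2.5]
opening: 15.6
```

Call:
step_arm(deltas=[[0,0,0,-0.0015,0],[0,0,0,0,0]])

```text
time: 14.7
eef_pos: [520.1, 356.0, 43.5]
ee_rot: [[0.0, 1.0, 0.027], [0.0, 0.027, -1.0], [-1.0, 0.0, -0.0]]
ft_force: [-0.3, -0.1, -2.2]
opening: 15.6
```

Call:
step_arm(deltas=[[0,0,0,-0.0015,0],[0,0,0,0,0]])

```text
time: 14.9
eef_pos: [520.0, 356.0, 41.7]
ee_rot: [[-0.0, 1.0, 0.027], [-0.0, 0.027, -1.0], [-1.0, -0.0, 0.0]]
ft_force: [-0.3, -0.6, -2.4]
opening: 15.2
```

Call:
step_arm(deltas=[[0,0,0,-0.001,0],[0,0,0,0,0]])

```text
time: 15.1
eef_pos: [520.1, 356.2, 41.1]
ee_rot: [[0.0, 1.0, 0.027], [0.0, 0.027, -1.0], [-1.0, 0.0, -0.0]]
ft_force: [-0.8, 0.1, 1.3]
opening: 15.2
```

Call:
step_arm(deltas=[[0,0,-0.003,0,0],[0,0,-0.003,0,0],[0,0,-0.003,0,0],[0,0,-0.002,0,0],[0,0,-0.002,0,0],[0,0,-0.002,0,0],[0,0,-0.002,0,0],[0,0,-0.002,0,0],[0,0,-0.002,0,0],[0,0,-0.002,0,0]])

```text
time: 16.1
eef_pos: [520.1, 333.3, 41.1]
ee_rot: [[0.0, 1.0, 0.027], [0.001, 0.027, -1.0], [-1.0, 0.0, -0.001]]
ft_force: [-0.8, 2.9, 2.8]
opening: 15.0
```

```bash
python3 - <<'E'
from h import *
s=observe(); print(s['time'],s['opening'],np.round(s['eef_pos'],1),s['ft_force'].round(1)); snap('wrist','w15.png')
E
```

```text
16.1 14.959676579958218 [520.1 333.3  41.1] [-0.8  2.9  2.8]
```

View pics/w15.png

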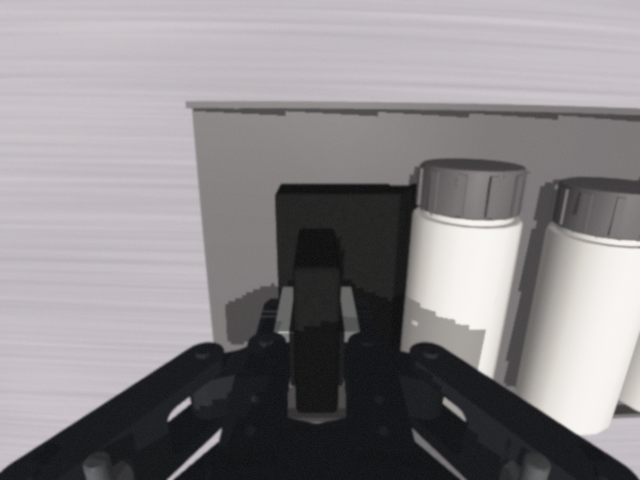

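Call:
step_arm(deltas=[[0,0,-0.002,0,0],[0,0,-0.002,0,0],[0,0,-0.002,0,0],[0,0,-0.002,0,0],[0,0,-0.002,0,0],[0,0,-0.001,0,0],[0,0,-0.001,0,0],[0,0,-0.001,0,0],[0,0,-0.001,0,0],[0,0,-0.001,0,0]])

```text
time: 17.15
eef_pos: [520.1, 318.4, 41.1]
ee_rot: [[0.0, 1.0, 0.027], [0.001, 0.027, -1.0], [-1.0, 0.0, -0.001]]
ft_force: [-0.1, 5.5, 4.7]
opening: 15.4
```

```bash
python3 - <<'E'
from h import *
s=observe(); print(s['time'],s['opening'],np.round(s['eef_pos'],1),s['ft_force'].round(1)); snap('wrist','w16.png')
E
```

```text
17.15 15.398301758471938 [520.1 318.4  41.1] [-0.1  5.5  4.7]
```

View pics/w16.png

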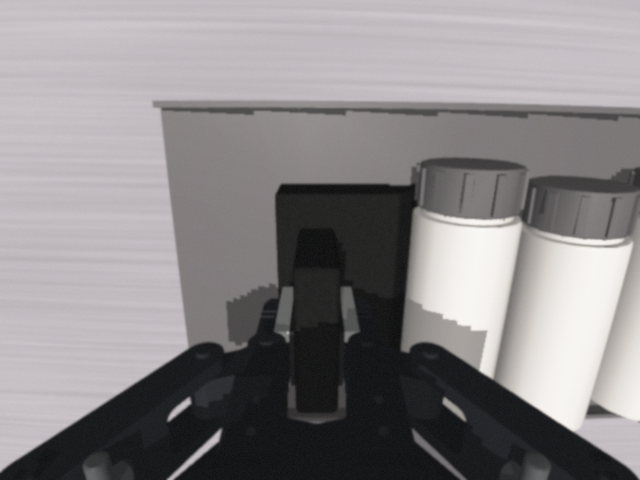

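Call:
step_arm(deltas=[[0,0,-0.001,0,0],[0,0,-0.001,0,0],[0,0,-0.001,0,0],[0,0,-0.001,0,0],[0,0,-0.001,0,0]])

```text
time: 17.7
eef_pos: [520.1, 313.4, 41.1]
ee_rot: [[0.0, 1.0, 0.027], [0.001, 0.027, -1.0], [-1.0, 0.0, -0.001]]
ft_force: [-0.9, 6.1, 5.9]
opening: 15.2
```

Call:
step_arm(deltas=[[0,0,-0.001,0,0],[0,0,-0.001,0,0],[0,0,-0.001,0,0],[0,0,-0.001,0,0],[0,0,-0.001,0,0]])

```text
time: 18.2
eef_pos: [520.0, 308.9, 41.1]
ee_rot: [[0.0, 1.0, 0.028], [0.001, 0.028, -1.0], [-1.0, 0.0, -0.001]]
ft_force: [-0.1, 5.7, 3.9]
opening: 15.4
```

```bash
python3 - <<'E'
from h import *
s=observe(); print(s['time'],s['opening'],np.round(s['eef_pos'],1),s['ft_force'].round(1)); snap('wrist','w17.png')
E
```

```text
18.2 15.362627955860983 [520.  308.9  41.1] [-0.1  5.7  3.9]
```

View pics/w17.png

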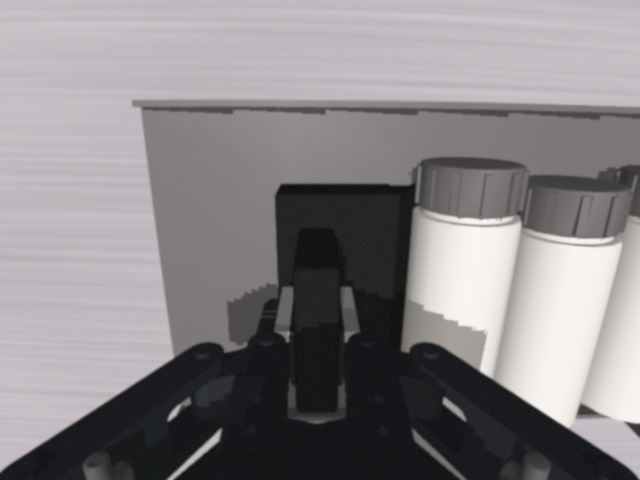

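Call:
step_arm(deltas=[[0,0,-0.001,0,0],[0,0,-0.001,0,0],[0,0,-0.001,0,0]])

```text
time: 18.55
eef_pos: [520.0, 305.9, 41.1]
ee_rot: [[0.0, 1.0, 0.028], [0.001, 0.028, -1.0], [-1.0, 0.0, -0.001]]
ft_force: [0.3, 6.5, 5.8]
opening: 15.1
```

Call:
step_arm(deltas=[[0,0,-0.001,0,0],[0,0,-0.001,0,0]])

```text
time: 18.75
eef_pos: [520.0, 303.9, 41.1]
ee_rot: [[0.0, 1.0, 0.028], [0.001, 0.028, -1.0], [-1.0, 0.0, -0.001]]
ft_force: [0.2, 7.2, 6.0]
opening: 15.5
```

```bash
python3 - <<'E'
from h import *
s=observe(); print(s['time'],s['opening'],np.round(s['eef_pos'],1),s['ft_force'].round(1)); snap('scene','s18.png');snap('top','t18.png')
a=cv2.resize(cv2.imread('pics/s18.png')[190:310,340:510],None,fx=2.35,fy=2.35,interpolation=2);b=cv2.resize(cv2.imread('pics/t18.png')[180:300,125:295],None,fx=2.35,fy=2.35,interpolation=2)
cv2.imwrite('pics/c18.png',np.hstack([a,b]))
E
```

```text
18.75 15.497180425828521 [520.  303.9  41.1] [0.2 7.2 6. ]
```

View pics/c18.png

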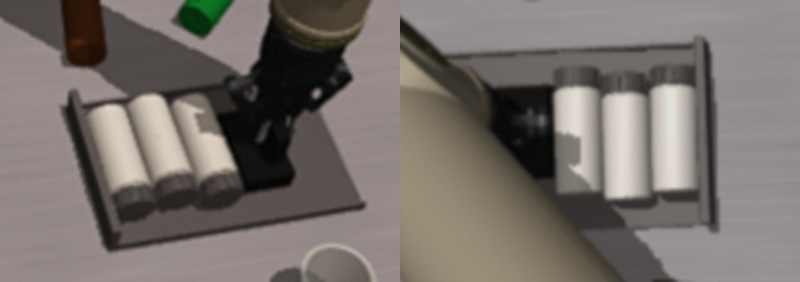

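Call:
step_arm(deltas=[[0,0,-0.001,0,0],[0,0,-0.001,0,0]])

```text
time: 19.05
eef_pos: [520.1, 303.1, 41.3]
ee_rot: [[0.001, 1.0, 0.028], [0.003, 0.028, -1.0], [-1.0, 0.001, -0.003]]
ft_force: [2.2, 9.9, 1.6]
opening: 15.4
```

Call:
step_arm(deltas=[[0,0,-0.001,0,0],[0,0,-0.001,0,0]])

```text
time: 19.25
eef_pos: [520.1, 302.1, 41.4]
ee_rot: [[0.001, 1.0, 0.029], [0.005, 0.029, -1.0], [-1.0, 0.002, -0.005]]
ft_force: [3.2, 11.8, 0.4]
opening: 15.4
```

Call:
step_arm(deltas=[[0,0,-0.001,0,0]])

```text
time: 19.35
eef_pos: [520.2, 301.0, 41.4]
ee_rot: [[0.002, 1.0, 0.028], [0.005, 0.028, -1.0], [-1.0, 0.002, -0.005]]
ft_force: [3.5, 10.8, 1.1]
opening: 15.4
```

```bash
python3 - <<'E'
from h import *
s=observe(); np.savez('w19.npz',p=s['eef_pos'],R=s['ee_rot']);print(s['time'],s['opening'],np.round(s['eef_pos'],1),s['ft_force'].round(1)); snap('scene','s19.png');snap('top','t19.png');snap('wrist','w19.png')
a=cv2.resize(cv2.imread('pics/s19.png')[215:295,355:435],None,fx=5,fy=5,interpolation=2);b=cv2.resize(cv2.imread('pics/t19.png')[190:270,185:265],None,fx=5,fy=5,interpolation=2)
cv2.imwrite('pics/c19.png',np.hstack([a,b]))
E
```

```text
19.35 15.440038693594795 [520.2 301.   41.4] [ 3.5 10.8  1.1]
```

View pics/c19.png

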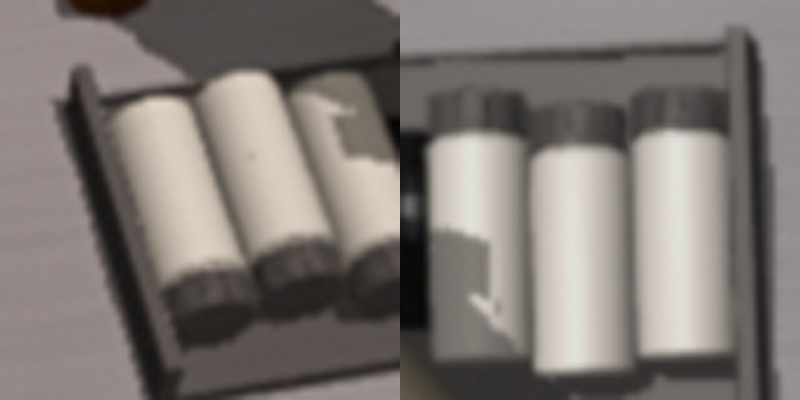

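View pics/w19.png

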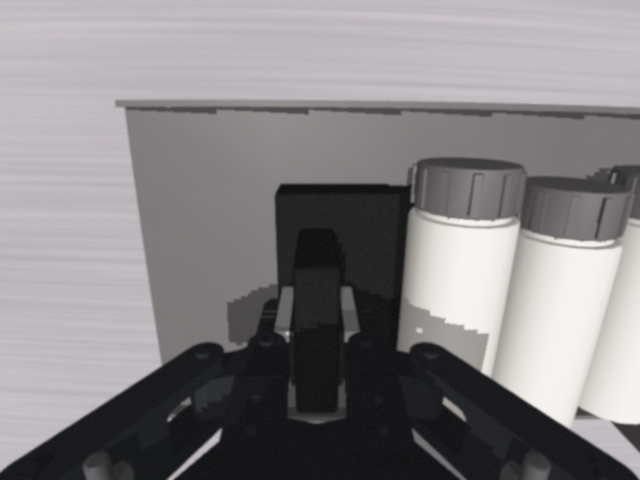

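```bash
python3 - <<'E'
from h import *
V=[(cam('top'),'pics/t19.png'),(cam('scene'),'pics/s19.png')]
for p0 in ([521,145.5,27,1,0],[515,191,27,1,0]):
    m=fit(canpolys,p0,[0,1,3],V,[3,3,1.5],sig=(1.5,.8))
m=fit(canpolys,[521,238,27,1,0],[0,1,2,3],[V[0],(wcam('w19.npz'),'pics/w19.png')],[3,3,2,1.5],sig=(1.5,.8))
E
```

```text
1.5 [ 5.2272e+02  1.4043e+02  2.7000e+01 -2.5000e-01  0.0000e+00] 21.390441006329503
0.8 [5.2270e+02 1.4014e+02 2.7000e+01 2.6000e-01 0.0000e+00] 23.61306261560285
1.5 [516.02 191.16  27.     0.74   0.  ] 21.8902229927566
0.8 [515.78 192.71  27.     0.85   0.  ] 23.78361168183838
1.5 [521.7  236.28  29.32   1.1    0.  ] 19.8060997405669
0.8 [521.99 237.24  31.31   0.86   0.  ] 21.833149562950414
```

Call:
step_arm(deltas=[[0,0,0,0,0],[0,0,0,0,0]])

```text
time: 19.7
eef_pos: [520.2, 300.7, 41.3]
ee_rot: [[0.001, 1.0, 0.028], [0.004, 0.028, -1.0], [-1.0, 0.001, -0.004]]
ft_force: [2.7, 10.2, 0.9]
opening: 15.5
```

Call:
step_arm(deltas=[[0,0,-0.001,0,0],[0,0,0,0,0]])

```text
time: 19.9
eef_pos: [520.2, 299.7, 41.3]
ee_rot: [[0.001, 1.0, 0.028], [0.004, 0.028, -1.0], [-1.0, 0.001, -0.004]]
ft_force: [2.6, 10.4, 0.9]
opening: 15.4
```

Call:
step_arm(deltas=[[0,0,-0.001,0,0],[0,0,0,0,0]])

```text
time: 20.1
eef_pos: [520.2, 298.5, 41.3]
ee_rot: [[0.001, 1.0, 0.028], [0.004, 0.028, -1.0], [-1.0, 0.001, -0.004]]
ft_force: [1.9, 10.4, 1.6]
opening: 15.2
```

```bash
python3 - <<'E'
from h import *
s=observe(); np.savez('w20.npz',p=s['eef_pos'],R=s['ee_rot']);print(s['time'],np.round(s['eef_pos'],1)); snap('scene','s20.png');snap('top','t20.png');snap('wrist','w20.png')
r=[]
for k in ('18','19','20'):
    b=cv2.resize(cv2.imread(f'pics/t{k}.png')[195:265,190:262],None,fx=3.6,fy=3.6,interpolation=2); a=cv2.resize(cv2.imread(f'pics/s{k}.png')[222:294,360:432],None,fx=3.6,fy=3.6,interpolation=2)
    r.append(np.vstack([a,b]))
cv2.imwrite('pics/c20.png',np.hstack(r))
# row shifts
for z in ('18','19'):
  for lo,hi,n in ((205,227,'rack'),(229,238,'m')): pass
A=[cv2.cvtColor(cv2.imread(f'pics/t{k}.png'),cv2.COLOR_BGR2GRAY).astype(np.float32) for k in ('18','19','20')]
for k in (0,1,2): print(A[k][214,205:262].astype(int).tolist())
E
```

```text
20.1 [520.2 298.5  41.3]
[62, 58, 51, 47, 56, 56, 63, 69, 69, 75, 82, 89, 84, 70, 90, 94, 87, 79, 75, 68, 65, 62, 55, 54, 64, 63, 70, 66, 66, 74, 76, 73, 80, 92, 93, 86, 77, 74, 74, 71, 66, 62, 54, 52, 54, 65, 94, 104, 101, 83, 45, 43, 72, 100, 132, 143, 143]
[63, 57, 49, 45, 53, 57, 63, 67, 72, 72, 75, 82, 86, 82, 89, 96, 91, 82, 74, 70, 66, 60, 59, 52, 48, 67, 67, 65, 68, 75, 77, 73, 79, 92, 94, 88, 84, 81, 74, 69, 66, 61, 54, 51, 52, 62, 93, 104, 102, 82, 46, 43, 72, 100, 134, 143, 143]
[62, 55, 49, 50, 47, 63, 66, 67, 73, 77, 74, 77, 90, 95, 97, 97, 88, 79, 74, 69, 63, 54, 54, 56, 58, 78, 74, 66, 68, 74, 77, 72, 78, 92, 93, 89, 83, 81, 76, 70, 66, 61, 53, 50, 53, 60, 93, 103, 102, 82, 46, 44, 72, 99, 133, 143, 141]
```

View pics/c20.png

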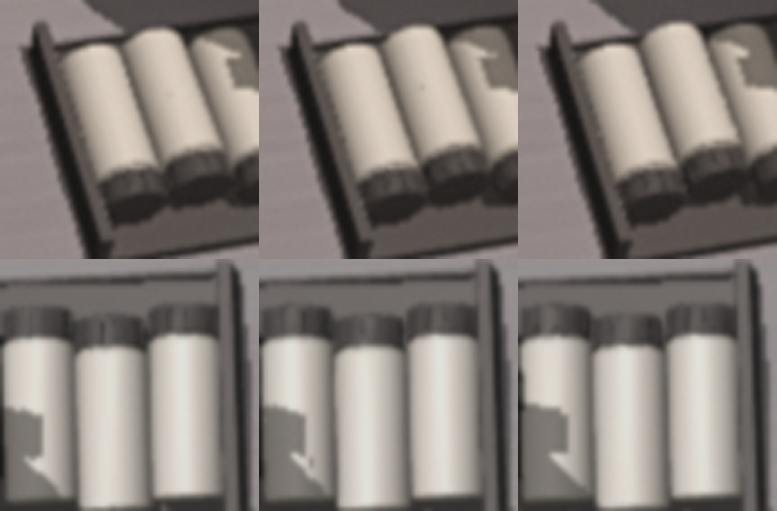

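View pics/w20.png

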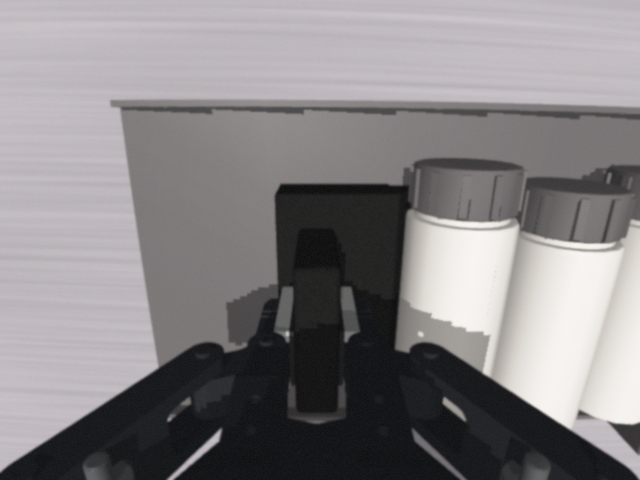

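Call:
step_arm(deltas=[[0,0,0.001,0,0],[0,0,0.001,0,0],[0,0,0.001,0,0],[0,0,0.001,0,0],[0,0,0.001,0,0],[0,0,0,0,0]])

```text
time: 20.85
eef_pos: [520.3, 299.3, 41.0]
ee_rot: [[-0.0, 1.0, 0.026], [-0.003, 0.026, -1.0], [-1.0, -0.0, 0.003]]
ft_force: [-1.5, -1.3, 9.7]
opening: 15.9
```

Call:
step_arm(deltas=[[0,0,0.001,0,0],[0,0,0.001,0,0],[0,0,0,0,0]])

```text
time: 21.15
eef_pos: [520.6, 300.7, 41.0]
ee_rot: [[-0.0, 1.0, 0.025], [-0.003, 0.025, -1.0], [-1.0, -0.0, 0.003]]
ft_force: [-1.2, -3.1, 9.5]
opening: 15.1
```

```bash
python3 - <<'E'
from h import *
s=observe(); np.savez('w21.npz',p=s['eef_pos'],R=s['ee_rot']);print(s['time'],np.round(s['eef_pos'],1)); snap('scene','s21.png');snap('top','t21.png');snap('wrist','w21.png')
r=[]
for k in ('18','20','21'):
    b=cv2.resize(cv2.imread(f'pics/t{k}.png')[195:265,190:262],None,fx=3.6,fy=3.6,interpolation=2); a=cv2.resize(cv2.imread(f'pics/s{k}.png')[222:294,360:432],None,fx=3.6,fy=3.6,interpolation=2)
    r.append(np.vstack([a,b]))
cv2.imwrite('pics/c21.png',np.hstack(r))
E
```

```text
21.15 [520.6 300.7  41. ]
```

View pics/c21.png

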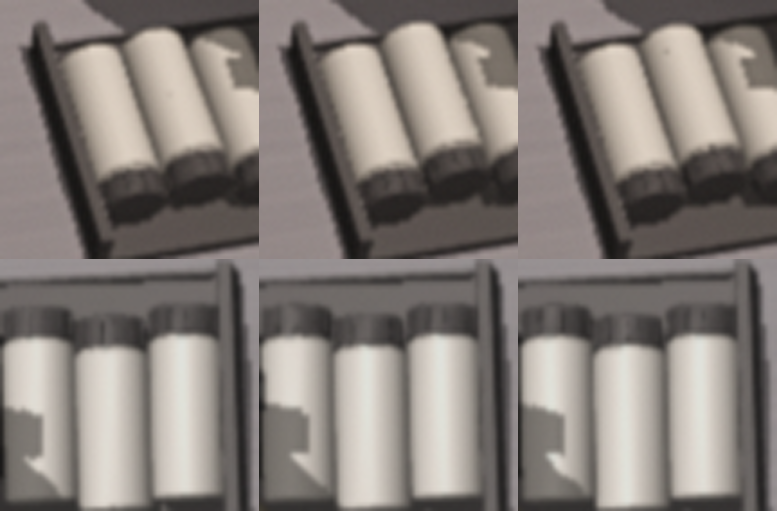

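View pics/w21.png

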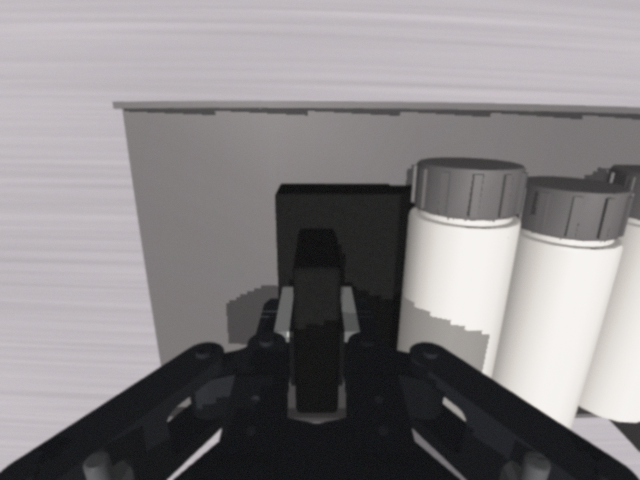

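Call:
step_arm(deltas=[[0,0,0.001,0,0],[0,0,0.001,0,0],[0,0,0.001,0,0],[0,0,0.001,0,0],[0,0,0.001,0,0],[0,0,0.001,0,0],[0,0,0,0,0]])

```text
time: 22.0
eef_pos: [521.0, 304.1, 41.1]
ee_rot: [[-0.001, 1.0, 0.023], [-0.007, 0.023, -1.0], [-1.0, -0.001, 0.007]]
ft_force: [-4.0, -9.7, 16.2]
opening: 15.3
```

```bash
python3 - <<'E'
from h import *
s=observe(); np.savez('w22.npz',p=s['eef_pos'],R=s['ee_rot']);print(s['time'],np.round(s['eef_pos'],1)); snap('scene','s22.png');snap('top','t22.png');snap('wrist','w22.png')
r=[]
for k in ('18','20','22'):
    b=cv2.resize(cv2.imread(f'pics/t{k}.png')[195:265,190:262],None,fx=3.6,fy=3.6,interpolation=2); a=cv2.resize(cv2.imread(f'pics/s{k}.png')[222:294,360:432],None,fx=3.6,fy=3.6,interpolation=2)
    r.append(np.vstack([a,b]))
cv2.imwrite('pics/c22.png',np.hstack(r))
E
```

```text
22.0 [521.  304.1  41.1]
```

View pics/c22.png

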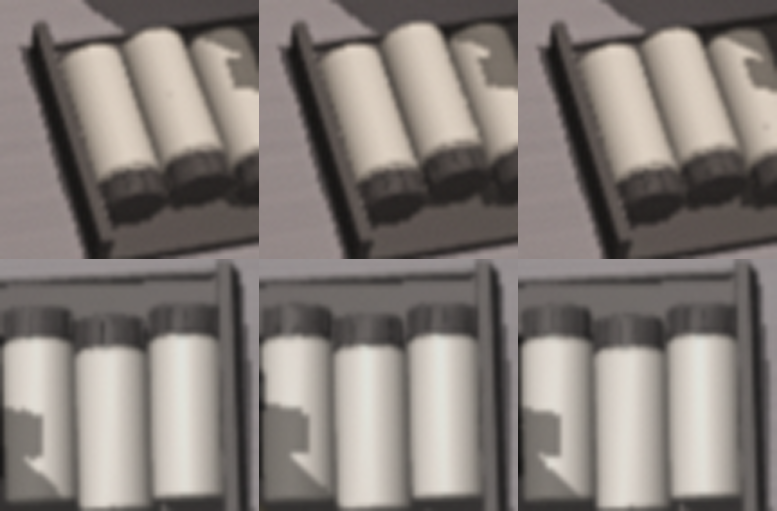

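View pics/w22.png

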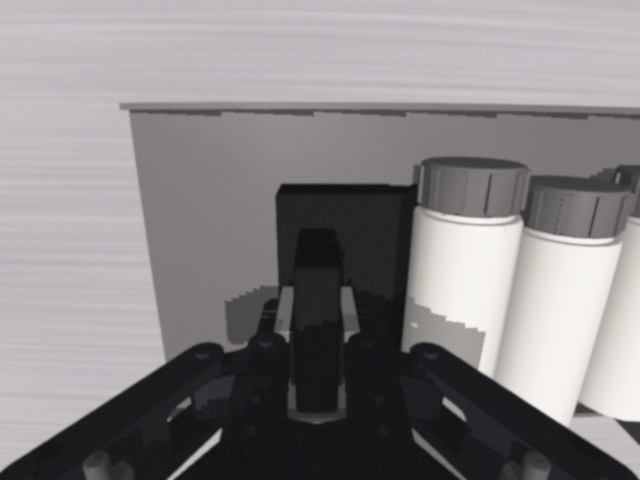

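Call:
step_arm(deltas=[[0,0,0,0.0005,0],[0,0,0,0.0005,0],[0,0,0,0,0]])

```text
time: 22.45
eef_pos: [520.1, 307.0, 41.1]
ee_rot: [[-0.001, 1.0, 0.025], [-0.003, 0.025, -1.0], [-1.0, -0.001, 0.003]]
ft_force: [0.4, -1.6, 1.0]
opening: 15.4
```

Call:
step_arm(deltas=[[0,0,0.001,0,0],[0,0,0.001,0,0],[0,0,0,0,0]])

```text
time: 22.75
eef_pos: [519.3, 311.5, 41.3]
ee_rot: [[-0.001, 1.0, 0.028], [0.0, 0.028, -1.0], [-1.0, -0.001, -0.0]]
ft_force: [-0.4, 1.0, -2.3]
opening: 15.4
```

```bash
python3 - <<'E'
from h import *
s=observe(); np.savez('w23.npz',p=s['eef_pos'],R=s['ee_rot']);print(s['time'],np.round(s['eef_pos'],1)); snap('scene','s23.png');snap('top','t23.png');snap('wrist','w23.png')
r=[]
for k in ('18','20','23'):
    b=cv2.resize(cv2.imread(f'pics/t{k}.png')[195:265,190:262],None,fx=3.6,fy=3.6,interpolation=2); a=cv2.resize(cv2.imread(f'pics/s{k}.png')[222:294,360:432],None,fx=3.6,fy=3.6,interpolation=2)
    r.append(np.vstack([a,b]))
cv2.imwrite('pics/c23.png',np.hstack(r))
E
```

```text
22.75 [519.3 311.5  41.3]
```

View pics/c23.png

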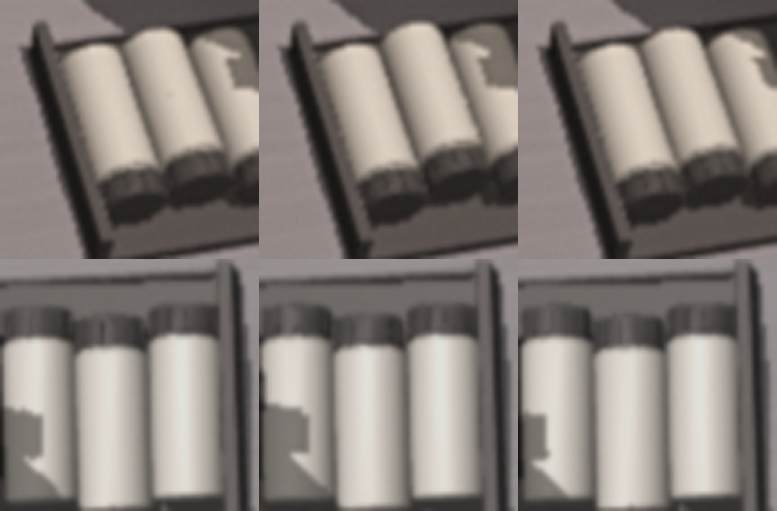

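View pics/w23.png

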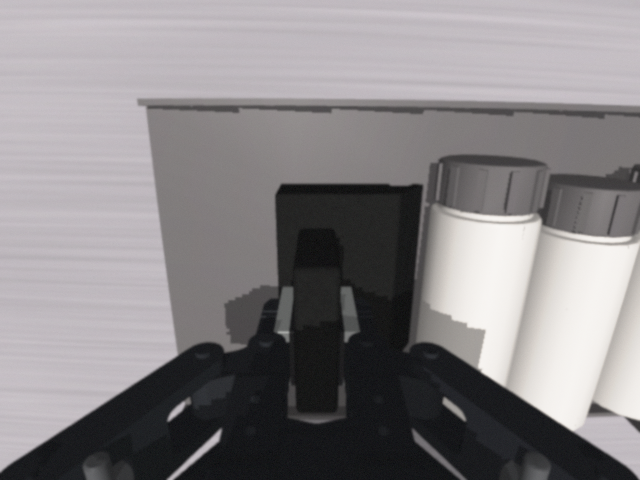

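Call:
step_arm(deltas=[[0,0,-0.001,-0.0005,0],[0,0,-0.001,0,0],[0,0,-0.001,0,0],[0,0,-0.001,0,0],[0,0,0,0,0]])

```text
time: 23.4
eef_pos: [520.2, 306.7, 41.4]
ee_rot: [[0.0, 1.0, 0.027], [-0.0, 0.027, -1.0], [-1.0, 0.0, 0.0]]
ft_force: [0.2, 0.3, -1.6]
opening: 15.4
```

Call:
step_arm(deltas=[[0,0,-0.001,0,0],[0,0,-0.001,0,0],[0,0,0,0,0]])

```text
time: 23.7
eef_pos: [520.1, 304.8, 41.3]
ee_rot: [[-0.0, 1.0, 0.027], [-0.0, 0.027, -1.0], [-1.0, -0.0, 0.0]]
ft_force: [0.2, -0.3, -2.0]
opening: 15.4
```

```bash
python3 - <<'E'
from h import *
s=observe(); np.savez('w24.npz',p=s['eef_pos'],R=s['ee_rot']);print(s['time'],np.round(s['eef_pos'],1)); snap('wrist','w24.png')
V=[(cam('top'),'pics/t23.png'),(wcam('w23.npz'),'pics/w23.png')]
fit(canpolys,[521,238,27,1,0],[0,1,3],V,[3,3,1.5],sig=(1.5,.8))
E
```

```text
23.7 [520.1 304.8  41.3]
1.5 [521.96 236.55  27.     0.97   0.  ] 18.852805574135804
0.8 [522.01 236.51  27.     1.06   0.  ] 20.94532530584685
```

View pics/w24.png

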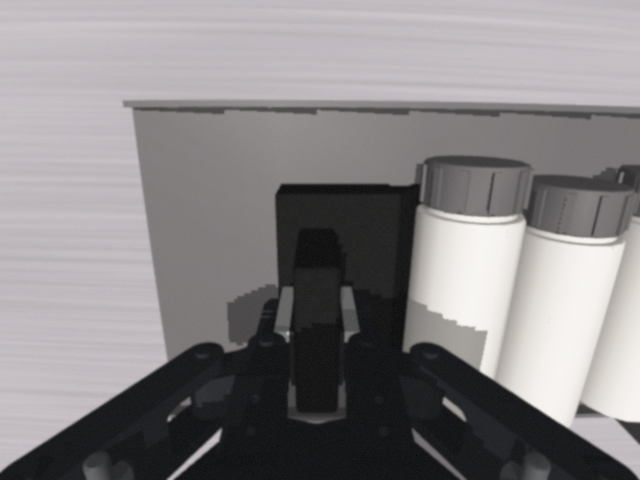

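Call:
step_arm(deltas=[[0,0,-0.0005,0,0],[0,0,-0.0005,0,0],[0,0,0,0,0]])

```text
time: 24.05
eef_pos: [520.1, 304.0, 41.3]
ee_rot: [[-0.0, 1.0, 0.027], [-0.0, 0.027, -1.0], [-1.0, -0.0, 0.0]]
ft_force: [-0.4, -0.3, -3.0]
opening: 15.2
```

Call:
step_arm(deltas=[[0,0,-0.0005,0,0],[0,0,0,0,0]])

```text
time: 24.25
eef_pos: [520.1, 303.7, 41.4]
ee_rot: [[0.0, 1.0, 0.027], [0.0, 0.027, -1.0], [-1.0, 0.0, -0.0]]
ft_force: [0.4, -0.2, -3.2]
opening: 15.4
```

Call:
step_arm(deltas=[[0,0,-0.0005,0,0],[0,0,0,0,0]])

```text
time: 24.45
eef_pos: [520.0, 303.6, 41.5]
ee_rot: [[0.0, 1.0, 0.027], [0.001, 0.027, -1.0], [-1.0, 0.0, -0.001]]
ft_force: [0.3, 2.4, -2.8]
opening: 15.4
```

Call:
step_arm(deltas=[[0,0,-0.0005,0,0],[0,0,0,0,0]])

```text
time: 24.65
eef_pos: [520.0, 303.5, 41.6]
ee_rot: [[0.0, 1.0, 0.027], [0.001, 0.027, -1.0], [-1.0, 0.0, -0.001]]
ft_force: [0.4, 4.9, -3.2]
opening: 15.3
```

Call:
step_arm(deltas=[[0,0,0,-0.0005,0],[0,0,0,-0.0003,0],[0,0,0,0,0]])

```text
time: 24.95
eef_pos: [520.0, 303.4, 41.1]
ee_rot: [[0.0, 1.0, 0.027], [0.001, 0.027, -1.0], [-1.0, 0.001, -0.001]]
ft_force: [-0.6, 4.6, 1.5]
opening: 15.2
```

```bash
python3 - <<'E'
from h import *
s=observe(); np.savez('w25.npz',p=s['eef_pos'],R=s['ee_rot']);print(s['time'],np.round(s['eef_pos'],1)); snap('scene','s25.png');snap('top','t25.png');snap('wrist','w25.png')
E
```

```text
24.95 [520.  303.4  41.1]
```

View pics/w25.png

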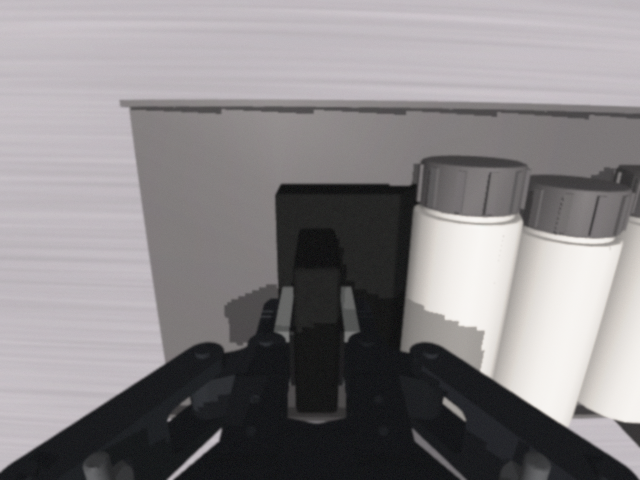

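Call:
step_arm(deltas=[[0.25,0,0,0,0],[0.3,0,0,0,0],[0.35,0,0,0,0],[0.35,0,0,0,0],[0.35,0,0,0.01,0],[0.35,0,0,0.03,0],[0.35,0,0,0.04,0],[0.35,0,0,0.05,0],[0.35,0,0,0.05,0],[0.35,0,0,0.03,0]])

```text
time: 26.1
eef_pos: [520.6, 303.4, 256.1]
ee_rot: [[0.005, 1.0, 0.027], [0.003, 0.027, -1.0], [-1.0, 0.005, -0.003]]
ft_force: [-0.1, -0.2, 0.6]
opening: 30.1
```

Call:
step_arm(deltas=[[0.35,-0.03,-0.05,0,0],[0.35,-0.03,-0.04,0,0],[0.35,0,0,0,0],[0.35,0,0,0,0]])

```text
time: 26.5
eef_pos: [464.1, 218.5, 251.6]
ee_rot: [[0.002, 1.0, 0.025], [-0.001, 0.025, -1.0], [-1.0, 0.002, 0.001]]
ft_force: [0.4, 0.6, -0.4]
opening: 30.3
```

```bash
python3 - <<'E'
from h import *
s=observe(); np.savez('w26.npz',p=s['eef_pos'],R=s['ee_rot']);print(s['time'],np.round(s['eef_pos'],1)); snap('scene','s26.png');snap('top','t26.png');snap('wrist','w26.png')
E
```

```text
26.5 [464.1 218.5 251.6]
```

View pics/w26.png

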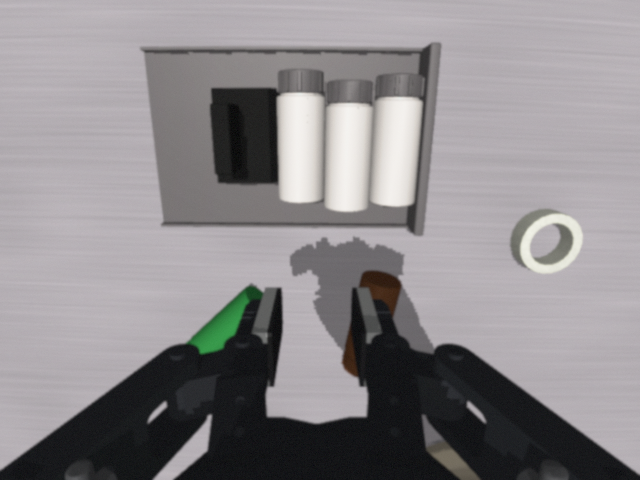

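Call:
step_arm(deltas=[[0.35,0,-0.03,-0.03,0],[0.35,0,-0.03,-0.03,0],[0.35,0,0,-0.03,0],[0.35,0,0,0,0],[0.35,0,0,0,0]])

```text
time: 27.15
eef_pos: [464.5, 161.2, 161.1]
ee_rot: [[-0.001, 1.0, 0.029], [0.001, 0.029, -1.0], [-1.0, -0.001, -0.001]]
ft_force: [0.3, 0.3, 0.8]
opening: 29.8
```

```bash
python3 - <<'E'
from h import *
s=observe(); np.savez('w27.npz',p=s['eef_pos'],R=s['ee_rot']);print(s['time'],np.round(s['eef_pos'],1)); snap('wrist','w27.png')
b=cv2.imread('pics/w27.png')[0:290,80:480]; cv2.imwrite('pics/w27c.png',cv2.resize(np.clip(b*1.0,0,255).astype(np.uint8),None,fx=2,fy=2,interpolation=2))
V=[(wcam('w26.npz'),'pics/w26.png'),(wcam('w27.npz'),'pics/w27.png')]
for p0 in ([521,145,27,1,0],[515,191,27,1,0],[521,237,27,1,0]): fit(canpolys,p0,[0,1,2,3],V,[2,2,2,1],sig=(1,))
fit(lambda p,C:[chockpolys(p,C)[0]],[520,286.5,1.2,4],[0,1,2],V,[2,2,1],sig=(1,))
fit(traypolys,[511.4,251.8,1.2],[0,1,2],V,[2,2,1],sig=(1,))
E
```

```text
27.15 [464.5 161.2 161.1]
1 [521.48 144.06  25.65   0.67   0.  ] 20.853581474211886
1 [514.9  190.22  27.38   1.14   0.  ] 20.01933740458189
1 [ 5.2259e+02  2.3634e+02  2.6930e+01 -3.4000e-01  0.0000e+00] 21.149971777504128
1 [ 5.2114e+02  2.8629e+02 -1.6000e-01  4.0000e+00] 18.231510835115518
1 [513.7  252.63   0.94] 22.972184302764482
```

View pics/w27c.png

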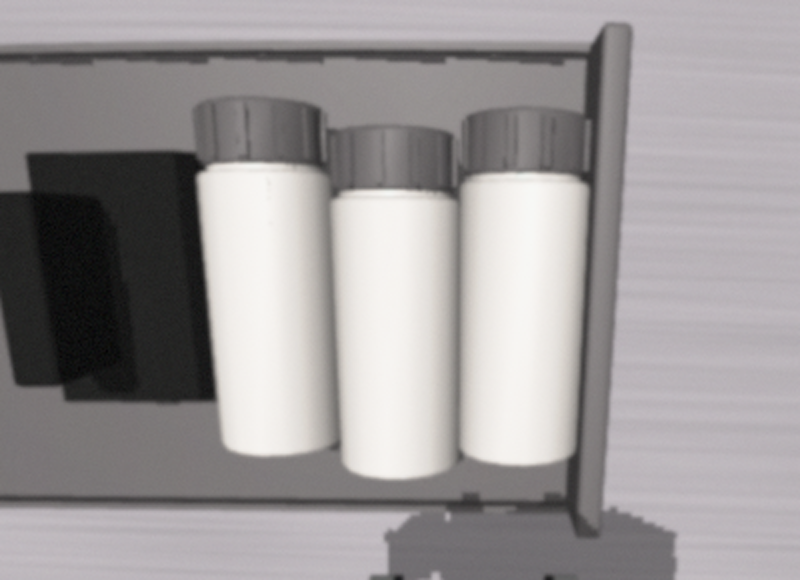

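```bash
python3 - <<'E'
from h import *
s=observe(); print(s['joint_pos'].round(1))
E
```

```text
[   5.6   10.7  -31.6  103.5    6.    67.4 -116.2]
```

Call:
step_arm(deltas=[[0.35,0.005,0.018,0,8.1],[0.35,0.005,0.018,0,8.1],[0.35,0.005,0.018,0,8.1],[0.35,0.006,0.018,0,8.1],[0.35,0.006,0.018,0,8.1],[0.35,0.006,0.018,0,8.1],[0.35,0.006,0.018,0,8.1],[0.35,0.006,0.018,0,8.1],[0.35,0.006,0.02,0,8.1],[0.35,0.006,0.02,0,8.1]])

```text
time: 28.2
eef_pos: [522.3, 346.0, 162.9]
ee_rot: [[0.002, 0.124, 0.992], [0.002, 0.992, -0.124], [-1.0, 0.003, 0.002]]
ft_force: [0.4, 0.2, -0.3]
opening: 30.0
```

Call:
step_arm(deltas=[[0.4,0,0,0,7.5],[0.4,0,0,0,0],[0.4,0,0,0,0]])

```text
time: 28.5
eef_pos: [521.8, 344.3, 161.8]
ee_rot: [[0.001, 0.003, 1.0], [0.001, 1.0, -0.003], [-1.0, 0.001, 0.001]]
ft_force: [0.4, -0.8, -0.5]
opening: 34.1
```

```bash
python3 - <<'E'
from h import *
s=observe(); np.savez('w28.npz',p=s['eef_pos'],R=s['ee_rot']);print(s['joint_pos'].round(1),s['time'],np.round(s['eef_pos'],1)); snap('wrist','w28.png')
E
```

```text
[ -4.4  31.3 -46.2  82.7  22.8  75.5 -52.3] 28.5 [521.8 344.3 161.8]
```

View pics/w28.png

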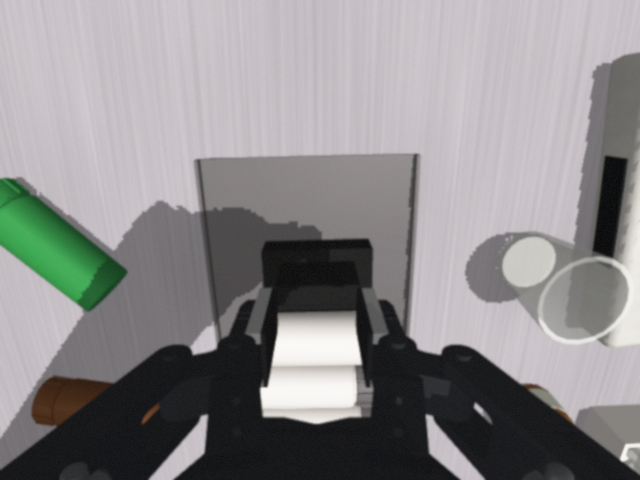

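Call:
step_arm(deltas=[[0.4,0,0.005,-0.03,0],[0.4,0,0,-0.04,0],[0.4,0,0,-0.04,0],[0.4,0,0,-0.022,0],[0.4,0,0,-0.01,0],[0.4,0,0,0,0],[0.4,0,0,0,0]])

```text
time: 29.25
eef_pos: [522.1, 349.3, 20.2]
ee_rot: [[0.002, 0.0, 1.0], [0.001, 1.0, -0.0], [-1.0, 0.001, 0.002]]
ft_force: [-0.3, 1.0, 0.9]
opening: 34.3
```

Call:
step_arm(deltas=[[0.4,0,-0.003,0,0],[0.4,0,-0.003,0,0],[0.4,0,-0.002,0,0],[0.4,0,0,0,0]])

```text
time: 29.65
eef_pos: [521.8, 340.1, 19.0]
ee_rot: [[0.001, 0.0, 1.0], [-0.0, 1.0, -0.0], [-1.0, -0.0, 0.001]]
ft_force: [0.0, -0.3, -0.1]
opening: 34.0
```

```bash
python3 - <<'E'
from h import *
s=observe(); np.savez('w29.npz',p=s['eef_pos'],R=s['ee_rot']);print(s['ft_force'].round(1),s['time'],np.round(s['eef_pos'],1)); snap('wrist','w29.png')
E
```

```text
[ 0.  -0.3 -0.1] 29.65 [521.8 340.1  19. ]
```

View pics/w29.png

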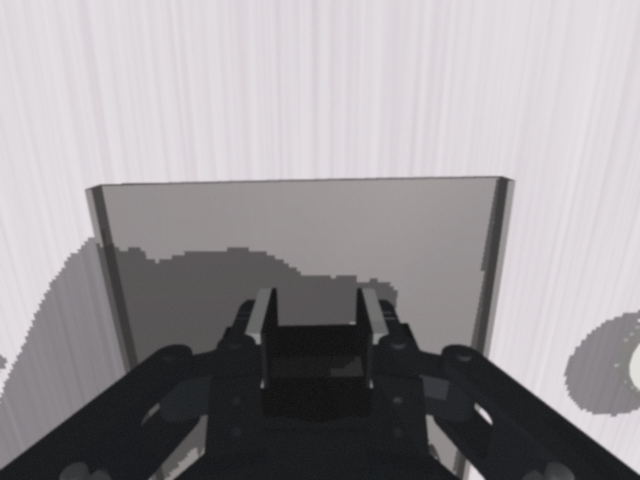

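Call:
step_arm(deltas=[[0.4,0,-0.001,0,0],[0.4,0,-0.001,0,0],[0.4,0,-0.001,0,0],[0.4,0,-0.001,0,0],[0.4,0,0,0,0]])

```text
time: 30.2
eef_pos: [521.4, 336.5, 18.5]
ee_rot: [[-0.0, -0.0, 1.0], [-0.0, 1.0, 0.0], [-1.0, -0.0, -0.0]]
ft_force: [-0.3, 0.1, 1.0]
opening: 34.5
```

Call:
step_arm(deltas=[[0.4,0,-0.001,0,0],[0.4,0,-0.001,0,0],[0.4,0,0,0,0]])

```text
time: 30.5
eef_pos: [521.4, 334.4, 18.5]
ee_rot: [[-0.0, -0.0, 1.0], [-0.0, 1.0, 0.0], [-1.0, -0.0, -0.0]]
ft_force: [-0.2, -0.8, -0.3]
opening: 34.2
```

Call:
step_arm(deltas=[[0.4,0,-0.0005,0,0],[0.4,0,0,0,0]])

```text
time: 30.7
eef_pos: [521.4, 334.1, 18.6]
ee_rot: [[-0.0, -0.001, 1.0], [-0.0, 1.0, 0.001], [-1.0, -0.0, -0.0]]
ft_force: [-0.4, 0.9, -0.3]
opening: 34.4
```

Call:
step_arm(deltas=[[0.4,0,-0.0005,0,0],[0.4,0,0,0,0]])

```text
time: 30.9
eef_pos: [521.3, 333.6, 18.5]
ee_rot: [[-0.0, -0.001, 1.0], [-0.0, 1.0, 0.001], [-1.0, -0.0, -0.0]]
ft_force: [0.0, 0.8, -1.0]
opening: 34.1
```

Call:
step_arm(deltas=[[0.4,0,-0.0005,0,0],[0.4,0,0,0,0]])

```text
time: 31.1
eef_pos: [521.4, 333.2, 18.6]
ee_rot: [[0.0, -0.001, 1.0], [0.0, 1.0, 0.001], [-1.0, 0.0, 0.0]]
ft_force: [-0.1, 0.5, -0.9]
opening: 34.1
```

Call:
step_arm(deltas=[[0.4,0,-0.0005,0,0],[0.4,0,0,0,0]])

```text
time: 31.3
eef_pos: [521.4, 332.9, 18.7]
ee_rot: [[0.0, -0.001, 1.0], [0.001, 1.0, 0.001], [-1.0, 0.001, 0.0]]
ft_force: [0.6, 1.7, 0.7]
opening: 34.2
```

Call:
step_arm(deltas=[[0.4,0,-0.0005,0,0],[0.4,0,0,0,0]])

```text
time: 31.5
eef_pos: [521.4, 332.8, 18.8]
ee_rot: [[0.0, -0.001, 1.0], [0.001, 1.0, 0.001], [-1.0, 0.001, 0.0]]
ft_force: [1.2, 2.8, -0.9]
opening: 34.2
```

Contact, stiff already; a little further, watching whether it yields.

Call:
step_arm(deltas=[[0.4,0,-0.0005,0,0],[0.4,0,0,0,0]])

```text
time: 31.7
eef_pos: [521.4, 332.6, 19.0]
ee_rot: [[0.001, -0.001, 1.0], [0.002, 1.0, 0.001], [-1.0, 0.001, 0.001]]
ft_force: [1.3, 5.2, 0.6]
opening: 34.1
```

Call:
step_arm(deltas=[[0.4,0,-0.0005,0,0],[0.4,0,0,0,0]])

```text
time: 31.9
eef_pos: [521.5, 332.5, 19.2]
ee_rot: [[0.001, -0.001, 1.0], [0.002, 1.0, 0.001], [-1.0, 0.002, 0.001]]
ft_force: [1.4, 6.0, 0.3]
opening: 34.1
```

Call:
step_arm(deltas=[[0.4,0,0.002,0,0],[0.4,0,0.005,0,0],[0.4,0,0.01,0,0],[0.4,0,0,0.03,0],[0.4,0,0,0.05,0],[0.4,0,0,0.05,0],[0.4,0,0,0.05,0],[0.4,0,0,0.03,0],[0.4,0,-0.04,0,0],[0.4,0,-0.04,0,0]])

```text
time: 32.9
eef_pos: [520.7, 269.6, 229.7]
ee_rot: [[0.001, -0.004, 1.0], [0.001, 1.0, 0.004], [-1.0, 0.001, 0.001]]
ft_force: [-0.1, -1.0, -0.4]
opening: 34.0
```

Call:
step_arm(deltas=[[0.4,0,-0.04,0,0],[0.4,0,-0.04,0,0],[0.4,0,-0.04,0,0],[0.4,0,0,0,0],[0.4,0,0,0,0]])

```text
time: 33.4
eef_pos: [521.5, 147.2, 228.6]
ee_rot: [[-0.0, 0.002, 1.0], [-0.001, 1.0, -0.002], [-1.0, -0.001, -0.0]]
ft_force: [0.6, 0.0, -0.6]
opening: 33.9
```

```bash
python3 - <<'E'
from h import *
s=observe(); np.savez('w30.npz',p=s['eef_pos'],R=s['ee_rot']);print(s['ft_force'].round(1),s['time'],np.round(s['eef_pos'],1)); snap('wrist','w30.png');snap('scene','s30.png')
V=[(wcam('w30.npz'),'pics/w30.png'),(cam('scene'),'pics/s30.png')]
for p0 in ([521.5,144,27,1,0],[515,190,27,1,0],[522,236,27,1,0]): fit(canpolys,p0,[0,1,3],V,[2,2,1],sig=(1,))
fit(lambda p,C:[chockpolys(p,C)[0]],[520,286,0.5,4],[0,1,2],V,[2,2,1],sig=(1,))
E
```

```text
[ 0.6  0.  -0.6] 33.4 [521.5 147.2 228.6]
1 [521.94 146.    27.     1.08   0.  ] 19.894472773390497
1 [515.84 189.14  27.     0.64   0.  ] 19.55003780323363
1 [522.5  236.24  27.     2.02   0.  ] 22.27127918381855
1 [521.64 283.82   0.56   4.  ] 14.905971224376028
```

View pics/w30.png

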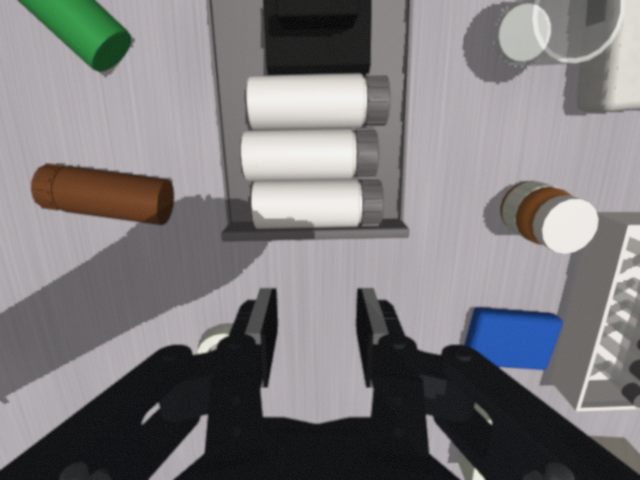

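View pics/s30.png

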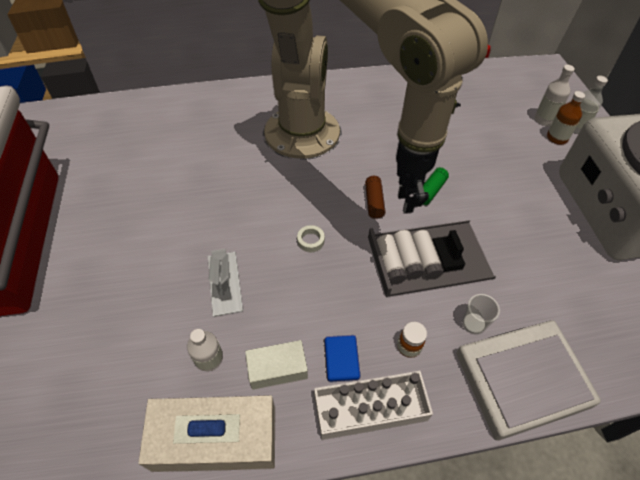

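The final views show the row snug: chock against the last can, the three cans touching, can_stop at the wall. The other things on the bench haven't moved. I'm handing in.

```bash
python3 -c "
from workcell import *
print(finish_job())"
```

```text
the job is handed in; nothing more can be done
None
```

I moved the canister from the rack to the open end of the row in the tray, lying parallel to the other two. I then set the chock with its slope under that canister, about midway along it, and pushed the row closed against the end wall. The job was handed in at about 33.5 s, with the gripper clear of everything.

**Last checks:**
- **Push test:** a final push of about 6 N on the back of the chock moved it only about 0.1 mm per step, so nothing was left to close up.
- **Spacing:** two close views from the wrist camera, taken before that push, put the canister axes 46.1–46.2 mm apart. They put the first canister at the wall, within 1–2 mm.
- **Chock position:** the chock's centre is within about 1 mm of the canister's middle.
- **Bystanders:** everything else on the bench looked unmoved in the final picture.

**What went wrong or disagreed:**
- **Over-push:** on the first closing I pushed about 5 mm too far, at roughly 10 N, and the last canister started to climb the slope. I backed off until it settled and closed the row again gently.
- **Toe distance:** before the final push I measured the chock's toe 15.0 mm from the canister's axis, against 14 expected.
- **Final fit:** the last camera fit was rougher. It gave spacings of 43–47 mm and put the chock about 2.5 mm closer to the wall, so I relied on the push test instead.

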